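Take the sample tubes out of their clips and hang the loaded tote on the hook

ROBOT

A 7-joint arm with a two-finger parallel gripper is mounted at the origin on the work surface. World frame = base frame: x ahead of the robot, y to its left, z up, the work surface at z = 0. Lengths are in m, angles in rad, forces in N, time in s.
With the tool pointing down it reaches from about 0.425 to 0.8 m from the base axis. Payload 8.3 kg.
Tool frame: the origin (TCP) lies midway between the tips of the shut fingers; the grasp point (between the pads) lies 19 mm behind it (arm.pinch_z is the distance from the TCP to the grasp point, in m); z points along the fingers, y is the direction in which the jaws open and shut (so a half turn about z gives the same grasp; the last joint's range is limited). The gripper opens to 85 mm and grips with 20 to 120 N. Pads are 22 mm wide; open, the fingers measure 114 mm over their backs; the gripper's body (76 mm by 85 mm) begins 54 mm behind the grasp point. The pads swing forward as they close: fully open they stand 13 mm farther back than shut.
Start: joints at [-1.168, 0.383, 0.016, 1.37, -0.006, 1.388, -0.046], TCP at [0.281, 0.558, 0.231] pointing down, gripper open.
Joint ranges: [-2.95, 2.95], [-0.25, 2.06], [-1.52, 1.56], [0.18, 2.33], [-1.44, 4.58], [0.02, 2.06], [-3.01, 3.01]. Speed limits (rad/s): [2.39, 2.39, 3.01, 3.01, 3.14, 3.14, 3.14].

INTERFACE

Orientations are given as a unit quaternion [w, x, y, z].
In Python, from workcell import arm gives the robot as it stands. Calls block until the motion is done:
- arm.move_ptp(position, orientation): joint-space move of the TCP to a pose.
- arm.line_to(position, frame=None, v=0.15): straight line of the TCP; frame=None keeps the orientation; v is the mean speed in m/s.
- arm.move_j(angles): joint-space move.
- arm.release() and arm.close_gripper(grasp_force=None): open the fingers fully, or close them until they stop; grasp_force is the grip in N (None keeps the last).
- arm.dwell(seconds).
- arm.inverse_kinematics(position, orientation): joint angles nearest the present ones, or None.
- arm.observe(): the state.
- arm.snapshot(name): name is "side" or "top"; returns (picture, depth): 384x512x3 uint8, red, green, blue; 384x512 float32, m along the optical axis (not along the pixel's ray), 0 where there is no reading.
- arm.camera_model(name): a dict with "camera_matrix" (3x3 intrinsics, pixels), "k1" (the pictures are not rectified: a ray, as slopes to the right and down, at radius r is drawn at 1 + k1 r^2 times it, then the intrinsics apply), "eye" and "orientation" of the camera in the world. Camera axes: x right, y down, z forward; pixel columns grow to the right and rows downward; lengths in m; the calibration is good to about 2 mm. A picture is of the moment at which its call begins. camera_model takes no time and is no camera call.
A pose or a line that the arm cannot do raises arm.MotionError and nothing moves.
- arm.close_job(): hands the job in, once; it reports no verdict.
The state is a dict: "t": time; "qpos": joint angles; "dq": joint speeds; "joint_torque": joint torques, N m; "tool_pos": TCP position; "tool_rot": TCP orientation; "contact_force": force on the tool from outside, world axes, zero at the start; "moment": the same for the moment, N m; "opening": finger opening in m.
Only numpy, scipy, OpenCV 4.12 (cv2) and the standard library are available. Lean on these libraries where they do the work, as an engineer would, in place of code of your own. Each camera call takes 0.05 s, during which the arm holds its last target.

TASK

Snap every orange-capped sample tube forward out of its spring clips on the rack and lay it in the grey carrying tote while the tote stands on the bench. When all of them are in, hang the tote by its handle, both prongs under the bar, on the forked hook of the stand, hanging still, ready to leave through the lock. Leave the blue-capped tube in its clips, do not tip the tote over, and do not shift or knock over the two bottles and the jar behind.

Things in the scene. Friction and masses are not known exactly. Their poses are not given: they have to be found in the camera images.
- rack: Fixed grey two-tier clip rack, on the right, front facing the robot. Origin on the bench under its middle; +x from its front to its back, +y along the tiers to its left, z up. Three holders a tier, at rack y = +150, 0, -150 mm; some may be empty. Each tier's back sheet stands 48 mm behind the tube axis and ends 20 mm above it.
- lower_holder (a point): Tube axis at the middle holder of the lower front tier: rack x -65, y 0, z 80 mm; axes of the rack. Each holder is a pair of sprung steel C-clips, 10 mm wide, centred 32 mm either side of the tube's middle (54 mm free between them), mouths facing the front (-x). A tube snaps out straight forward with a peak of 10 to 18 N, and is quite clear after 30 mm.
- upper_holder (a point): Tube axis at the middle holder of the upper back tier: rack x +65, y 0, z 160 mm; clips as in the lower tier.
- tube1_mid (a point): Sample tube with an ORANGE cap: white round body 22 mm in diameter and 104 mm long, cap 27 mm in diameter and 18 mm long on one end; about 60 g. The point is the middle of the plain body, on its axis; own y runs along the tube towards the cap. At the start it is level, clipped in the rack. None if absent.
- tube2_mid (a point): Sample tube with an ORANGE cap: white round body 22 mm in diameter and 104 mm long, cap 27 mm in diameter and 18 mm long on one end; about 60 g. The point is the middle of the plain body, on its axis; own y runs along the tube towards the cap. At the start it is level, clipped in the rack. None if absent.
- tube3_mid (a point): Sample tube with an ORANGE cap: white round body 22 mm in diameter and 104 mm long, cap 27 mm in diameter and 18 mm long on one end; about 60 g. The point is the middle of the plain body, on its axis; own y runs along the tube towards the cap. At the start it is level, clipped in the rack. None if absent.
- tube4_mid (a point): Sample tube with an ORANGE cap: white round body 22 mm in diameter and 104 mm long, cap 27 mm in diameter and 18 mm long on one end; about 60 g. The point is the middle of the plain body, on its axis; own y runs along the tube towards the cap. At the start it is level, clipped in the rack. None if absent.
- tube5_mid (a point): Sample tube with an ORANGE cap: white round body 22 mm in diameter and 104 mm long, cap 27 mm in diameter and 18 mm long on one end; about 60 g. The point is the middle of the plain body, on its axis; own y runs along the tube towards the cap. At the start it is level, clipped in the rack. None if absent.
- blue_tube_mid (a point): The same tube with a BLUE cap, clipped in the upper tier: the reference sample, which stays there. Point as for the others.
- tote: Loose grey tote: tray 260 mm (own x) by 172 mm (own y), walls 40 mm high, 4 mm thick, floor 4 mm; about 0.35 kg. Origin at the middle of its underside. A 26 mm high partition along own y at x = 0 makes two bays, 124 by 164 mm inside, open from above either side of the handle bar, which runs along own y above the partition.
- tote_grip (a point): Middle of the tote's rigid handle bar (green sleeve, 112 mm long), 165 mm above its underside; axes of the tote. The bar runs along own y, 12 mm wide and 14 mm high, between posts 16 mm wide at y = +-84 mm.
- stand: Fixed support stand on the left: blue base plate, steel rod 12 mm in diameter, 342 mm tall, with a forked hook reaching towards the robot. Origin on the bench under the rod; the hook points along own -x.
- hook_seat (a point): Seat of the handle bar: midway between the hook's two prongs, level with their tops (a hung bar's axis is 7 mm higher), 155 mm in front of the rod, 215 mm up; axes of the stand. Prongs 8 mm thick at own y = +-35 mm, free between; their tips, 35 mm in front (-x), rise 22 mm above the seat; their cross bar is 65 mm behind it. The bar goes on from the front over the tips, along own y.
- amber_bottle: Bystander: amber glass bottle, orange cap, dia 56 mm, 130 mm tall. Origin at the middle of its underside. To be left alone.
- clear_jar: Bystander: clear jar with blue lid, dia 54 mm, 85 mm tall. Origin at the middle of its underside. To be left alone.
- white_bottle: Bystander: white plastic bottle, dia 50 mm, 110 mm tall. Origin at the middle of its underside. To be left alone.
There are look-alikes about, which are no part of the job. What is shaped like the part that bears tube2_mid but pink is not meant. Leave any turquoise look-alike of the part that bears tube1_mid alone.

How it is judged:
By the outcome, as a careful person would: the job done as asked, in the order asked, and still so for the second after the job is handed in, with the robot touching nothing.
Of tube1, tube2, tube3, tube4, tube5 only 3 to 5 are there at a start; the rules pass over those that are not, and their reading is None.
At some moment in a run one of tote may be knocked a few centimetres aside while the robot is not near it.
It also fails if it takes over 210 s, if anything falls off the work surface, if the arm or the gripper's body presses on something with over 40 N, if the wrist force passes 120 N, or if a joint passes its speed limit or range.

## Working session

There is one attempt and no reset: what is moved stays moved. The work goes in short steps, each a Python script; the robot and the scene stay as the last script left them, time stands still between calls to the robot, and variables do not carry over. Pictures are saved under pics/ and viewed, and the job is handed in when it is done.

```bash
ls -la; mkdir -p pics
python3 - <<'E'
from workcell import arm
import cv2,numpy as np
for n in("side","top"):
    p,d=arm.snapshot(n); np.savez(f"pics/{n}0.npz",p=p,d=d)
    cv2.imwrite(f"pics/{n}0.png",cv2.resize(p[:,:,::-1],(800,600),interpolation=cv2.INTER_CUBIC))
    print(n,arm.camera_model(n))
print(arm.observe(),arm.pinch_z)
E
```

```text
total 12
drwxr-xr-x  3 agent agent 4096 Dec  7 14:08 .
drwxr-xr-x 23 root  root  4096 Dec  7 14:08 ..
drwxr-xr-x  2 agent agent 4096 Dec  7 14:08 pics
side {'camera_matrix': array([[369.55627995,   0.        , 255.86487558],
       [  0.        , 369.55627995, 188.56184294],
       [  0.        ,   0.        ,   1.        ]]), 'k1': -0.03051687463090126, 'eye': array([-0.00685948, -0.72627534,  1.12449421]), 'orientation': array([-0.35450574,  0.87981738, -0.29546205,  0.11379476])}
top {'camera_matrix': array([[394.98955981,   0.        , 251.25554304],
       [  0.        , 394.98955981, 192.34452478],
       [  0.        ,   0.        ,   1.        ]]), 'k1': 0.009491430399650058, 'eye': array([0.4848663 , 0.01038621, 1.3915544 ]), 'orientation': array([ 0.02516725, -0.70236283,  0.71102833, -0.02217588])}
{'t': 0.1, 'qpos': array([-1.16792187,  0.38421515,  0.0163939 ,  1.37105095, -0.00630635,
        1.38816125, -0.04652007]), 'dq': array([-0.00075926, -0.0011639 ,  0.00261948, -0.00240579, -0.00265015,
       -0.00116387,  0.00088582]), 'joint_torque': array([ 3.47723209e-03, -6.29122853e+01,  8.48012120e-01, -3.72750878e+01,
        1.69301976e-02,  1.04917015e-02, -2.62451385e-05]), 'tool_pos': array([0.28047186, 0.5580394 , 0.23034007]), 'tool_rot': array([-1.92186221e-04,  2.30775673e-01,  9.73006573e-01, -8.71723362e-04]), 'contact_force': array([ 0.66038631, -0.24050345, -0.79559988]), 'moment': array([-0.03932104,  0.0030824 , -0.04128173]), 'opening': 0.08536455775486548} 0.0187
```

View pics/side0.png

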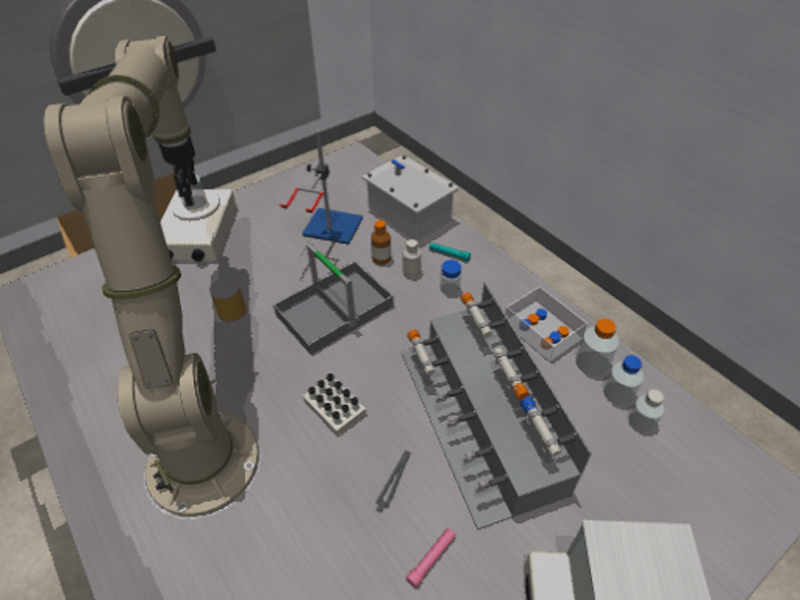

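View pics/top0.png

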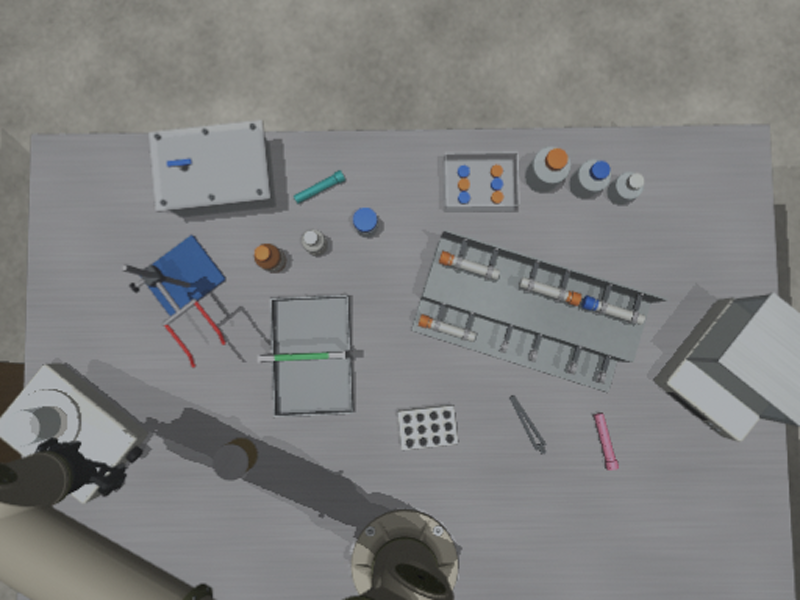

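Three orange tubes appear to be clipped: lower-left, upper-left and upper-middle. The blue one is at upper-right. Next I'll take close crops and list the candidates.

```bash
cat > h.py <<'E'
import numpy as np, cv2
from scipy.spatial.transform import Rotation as R
from workcell import arm
def rot(q): return R.from_quat([q[1],q[2],q[3],q[0]])
def quat(r): q=r.as_quat(); return [q[3],q[0],q[1],q[2]]
CM={n:arm.camera_model(n) for n in("side","top")}
def slopes(n,uv):
    c=CM[n];K=c["camera_matrix"];uv=np.atleast_2d(np.array(uv,float))
    # drawn = s*(1+k1 r^2)  -> same as OpenCV's k1
    return cv2.undistortPoints(uv[:,None,:],K,np.array([c["k1"],0,0,0,0.]))[:,0]
def ray(n,uv):
    s=slopes(n,uv);d=np.c_[s,np.ones(len(s))]
    return CM[n]["eye"],rot(CM[n]["orientation"]).apply(d)   # d scaled so that depth=1
def plane(n,uv,z):
    e,d=ray(n,uv);t=(z-e[2])/d[:,2];return e+d*t[:,None]
def pts(n,uv,depth):
    e,d=ray(n,uv);return e+d*np.atleast_1d(depth)[:,None]
def tri(uvs,uvt):
    e1,d1=ray("side",uvs);e2,d2=ray("top",uvt);d1=d1[0]/np.linalg.norm(d1[0]);d2=d2[0]/np.linalg.norm(d2[0])
    A=np.c_[d1,-d2];t=np.linalg.lstsq(A,e2-e1,rcond=None)[0]
    a=e1+d1*t[0];b=e2+d2*t[1];return (a+b)/2,np.linalg.norm(a-b)
def proj(n,P):
    c=CM[n];p=rot(c["orientation"]).inv().apply(np.atleast_2d(P)-c["eye"])
    return cv2.projectPoints(p[:,None,:],np.zeros(3),np.zeros(3),c["camera_matrix"],np.array([c["k1"],0,0,0,0.]))[0][:,0]
def cloud(n,d):
    v,u=np.mgrid[0:384,0:512];uv=np.c_[u.ravel(),v.ravel()]
    P=pts(n,uv.astype(float),d.ravel());P[d.ravel()==0]=np.nan;return P.reshape(384,512,3)
def hsv(p): return cv2.cvtColor(p,cv2.COLOR_RGB2HSV)
def snap(n,tag=None):
    p,d=arm.snapshot(n)
    if tag: np.savez(f"pics/{tag}.npz",p=p,d=d)
    return p,d
def crop(p,box,f,path):
    x0,y0,x1,y1=box;c=cv2.resize(p[y0:y1,x0:x1,::-1],None,fx=f,fy=f,interpolation=cv2.INTER_CUBIC);cv2.imwrite(path,c)
E
python3 - <<'E'
from h import *
for n in("side","top"):
    z=np.load(f"pics/{n}0.npz");p,d=z["p"],z["d"]
    H=hsv(p);C=cloud(n,d)
    for nm,lo,hi in(("orange",(5,150,120),(18,255,255)),("blue",(105,150,100),(120,255,255)),("green",(50,150,80),(70,255,255)),("red",(0,180,100),(3,255,255)),("teal",(80,120,60),(95,255,255)),("pink",(160,80,120),(179,255,255))):
        m=cv2.inRange(H,lo,hi);k,l,s,c=cv2.connectedComponentsWithStats(m)
        for i in range(1,k):
            if s[i,4]>=12: print(n,nm,c[i].round(1),s[i,4],np.nanmedian(C[l==i],0).round(3))
    if n=="top": crop(p,(255,135,435,260),4.4,"pics/top0c.png")
    else: crop(p,(240,170,390,340),3.5,"pics/side0c.png")
E
```

```text
side orange [243.  142.8] 28 [0.673 0.286 0.131]
side orange [298.5 189.8] 31 [ 0.65  -0.089  0.172]
side orange [341. 203.] 29 [ 0.84  -0.146  0.021]
side orange [387.6 208.1] 91 [ 0.86  -0.324  0.141]
side orange [360.4 211. ] 29 [ 0.87  -0.221  0.02 ]
side orange [264.  213.4] 30 [ 0.527 -0.05   0.091]
side orange [332.7 248.9] 46 [ 0.567 -0.342  0.171]
side blue [254.2 104.7] 13 [0.855 0.442 0.163]
side blue [203.1 143.8] 169 [0.602 0.514 0.013]
side blue [220.2 143.3] 233 [0.666 0.47  0.013]
side blue [288.5 170.5] 82 [0.749 0.075 0.086]
side blue [346.4 199.8] 25 [ 0.869 -0.147  0.02 ]
side blue [355.1 214.7] 31 [ 0.84  -0.22   0.019]
side blue [404.4 231.5] 71 [ 0.838 -0.42   0.123]
side blue [337.7 257.5] 48 [ 0.556 -0.373  0.172]
side green [210.  168.5] 57 [0.458 0.198 0.173]
side red [202.2 129.1] 13 [0.533 0.367 0.216]
side teal [287.9 160.5] 123 [0.837 0.175 0.021]
side pink [275.3 356.4] 306 [ 0.258 -0.448  0.022]
top orange [355.9 101.2] 118 [ 0.859 -0.326  0.139]
top orange [317.3 108.6] 29 [ 0.87  -0.22   0.017]
top orange [296.7 116. ] 12 [ 0.845 -0.149  0.018]
top orange [318.  125.1] 21 [ 0.812 -0.223  0.017]
top orange [284.1 164.6] 30 [ 0.652 -0.088  0.171]
top orange [368.1 190.8] 35 [ 0.566 -0.346  0.17 ]
top orange [270.8 205. ] 25 [ 0.53  -0.049  0.088]
top blue [114.2 103.5] 31 [0.856 0.446 0.159]
top blue [384.1 108.3] 89 [ 0.84  -0.421  0.121]
top blue [295.9 109.1] 31 [ 0.87  -0.146  0.017]
top blue [317.5 117.3] 30 [ 0.84  -0.221  0.017]
top blue [296.7 125.1] 19 [ 0.813 -0.148  0.017]
top blue [376.6 193.4] 37 [ 0.559 -0.373  0.171]
top teal [204.1 119.2] 164 [0.837 0.179 0.021]
top pink [384.7 279.1] 57 [ 0.274 -0.437  0.018]
top pink [390.9 286.5] 41 [ 0.248 -0.456  0.021]
```

View pics/top0c.png

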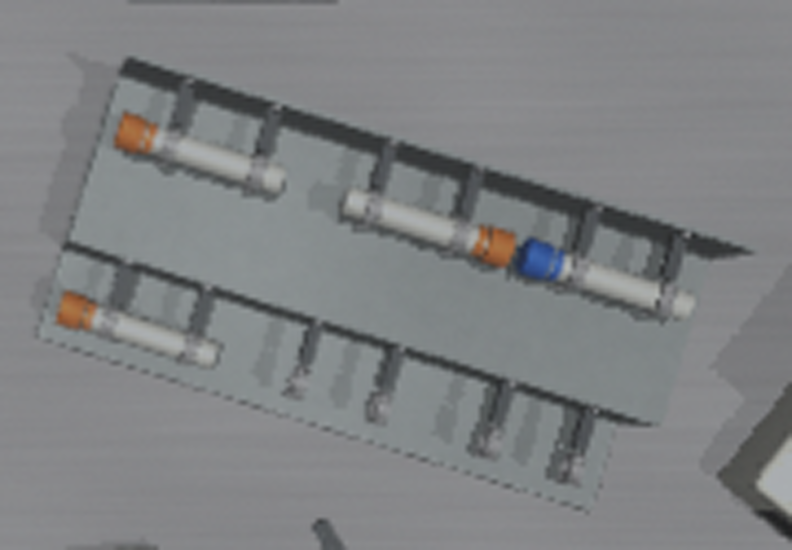

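View pics/side0c.png

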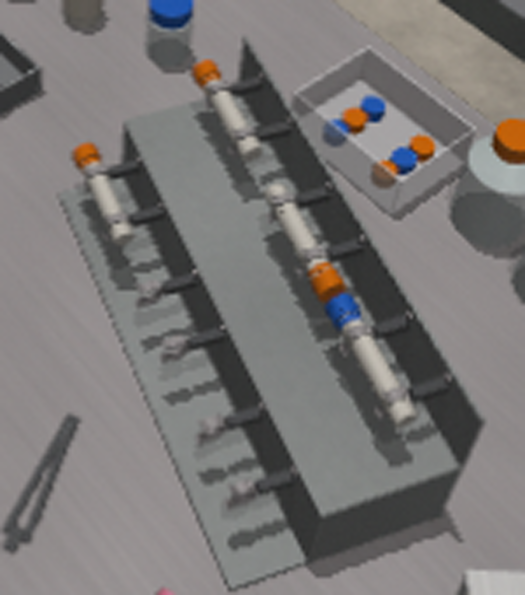

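Orange-cap candidates in the top view:
- **Chosen:** clipped tubes at (284,165), (368,191) and (271,205).
- **Rejected:**
  - amber bottle cap, about (171,163)
  - vial-box dots (317,109), (297,116) and (318,125)
  - big bottle (356,101)
  - teal tube (204,119)
  - pink tube (388,283)
  - blue reference (377,193), which touches the upper-middle cap

The close crops confirm the choice. Now measuring.

Run:
```python
from h import *
D={n:np.load(f"pics/{n}0.npz") for n in("side","top")}
C={n:cloud(n,D[n]["d"]) for n in D}
# white bodies
for n in D:
    p=D[n]["p"];H=hsv(p);m=cv2.inRange(H,(0,0,165),(179,45,255));
    Q=C[n];ok=(Q[...,0]>.40)&(Q[...,0]<.72)&(Q[...,1]<0)&(Q[...,1]>-.52)&(Q[...,2]>.06)&(Q[...,2]<.2)
    m[~ok]=0;m=cv2.morphologyEx(m,cv2.MORPH_CLOSE,np.ones((5,5)))
    k,l,s,c=cv2.connectedComponentsWithStats(m)
    for i in range(1,k):
        if s[i,4]>25:
            rr=cv2.minAreaRect(np.argwhere(l==i)[:,::-1].astype(np.float32))
            print(n,c[i].round(1),s[i,4],np.nanmedian(Q[l==i],0).round(4),[np.round(x,1) for x in rr])
# caps triangulated
for a,b in(((298.5,189.8),(284.1,164.6)),((332.7,248.9),(368.1,190.8)),((264,213.4),(270.8,205)),((337.7,257.5),(376.6,193.4))):
    P,e=tri(a,b);print("cap",P.round(4),round(e,4))
# heights profile in rack frame
th=np.arctan2(-(.652-.559),(.373-.088));print(np.degrees(th))
Q=C["top"].reshape(-1,3);ct,st=np.cos(th),np.sin(th)
o=np.array([.5,-.2]);X=(Q[:,:2]-o)@[ct,st];Y=(Q[:,:2]-o)@[-st,ct]
for x in np.arange(-.2,.2,.01):
    s=(abs(X-x)<.005)&(abs(Y)<.03);print(round(x,3),Q[s,2].size and np.percentile(Q[s,2],[10,50,90]).round(3))
```

```text
side [306.8 203.4] 56 [ 0.6309 -0.1528  0.1713] [array([306.9, 203.8]), array([18.5,  3.5]), np.float64(60.3)]
side [270.8 227.4] 53 [ 0.5077 -0.113   0.0907] [array([271., 228.]), array([17.9,  3.5]), np.float64(66.0)]
side [324.2 233.3] 76 [ 0.5886 -0.2838  0.1708] [array([324.4, 233.6]), array([25.7,  3.6]), np.float64(60.3)]
side [348.3 275.1] 98 [ 0.5393 -0.4336  0.1702] [array([348.1, 274.7]), array([30.1,  4. ]), np.float64(61.4)]
top [301.1 169.7] 55 [ 0.6348 -0.1412  0.1695] [array([300.5, 169.5]), array([22.1,  2.5]), np.float64(18.4)]
top [349.4 184.8] 44 [ 0.586  -0.2894  0.1691] [array([349.4, 184.8]), array([15.8,  2.5]), np.float64(18.4)]
top [394.3 198.7] 49 [ 0.5408 -0.4287  0.1702] [array([393.6, 198.4]), array([22.1,  2.2]), np.float64(18.4)]
top [291.  211.6] 52 [ 0.5089 -0.1133  0.0887] [array([291.6, 211.7]), array([22.5,  2.2]), np.float64(18.4)]
cap [ 0.6519 -0.088   0.1693] 0.0007
cap [ 0.5659 -0.3443  0.1749] 0.0022
cap [ 0.5289 -0.048   0.0898] 0.0018
cap [ 0.5587 -0.3728  0.1684] 0.0003
-18.07232214895949
-0.2 [-0.004 -0.     0.024]
-0.19 [-0.005 -0.001  0
[... 258 characters left out ...]
 0.002]
-0.09 [-0.006 -0.001  0.002]
-0.08 [-0.004 -0.001  0.002]
-0.07 [-0.005 -0.002  0.002]
-0.06 [-0.005 -0.001  0.003]
-0.05 [-0.005 -0.002  0.001]
-0.04 [0.002 0.007 0.009]
-0.03 [0.003 0.007 0.088]
-0.02 [0.003 0.008 0.09 ]
-0.01 [0.004 0.007 0.077]
0.0 [0.003 0.007 0.083]
0.01 [0.004 0.008 0.08 ]
0.02 [0.003 0.006 0.084]
0.03 [0.005 0.076 0.1  ]
0.04 [0.096 0.099 0.102]
0.05 [0.096 0.099 0.102]
0.06 [0.095 0.099 0.102]
0.07 [0.095 0.099 0.103]
0.08 [0.095 0.099 0.102]
0.09 [0.096 0.099 0.102]
0.1 [0.096 0.1   0.168]
0.11 [0.096 0.101 0.17 ]
0.12 [0.096 0.1   0.167]
0.13 [0.095 0.099 0.163]
0.14 [0.095 0.099 0.162]
0.15 [0.096 0.1   0.162]
0.16 [0.099 0.144 0.18 ]
0.17 0
0.18 0
0.19 0
```

Run:
```python
from h import *
from scipy.optimize import least_squares
D={n:np.load(f"pics/{n}0.npz") for n in("side","top")}
C={n:cloud(n,D[n]["d"]) for n in D}
th=np.radians(-18.07)
def fit(c0,name):
    ax=np.array([-np.sin(th),np.cos(th)])
    S=[]
    for n in C:
        p=D[n]["p"];H=hsv(p);Q=C[n];r=Q[...,:2]-c0[:2];u=r@ax;w=r@[np.cos(th),np.sin(th)]
        ok=(abs(u)<.05)&(abs(w)<.02)&(Q[...,2]>c0[2])&(Q[...,2]<c0[2]+.02)&(H[...,1]<60)&(H[...,2]>120)
        S.append(Q[ok]); print(name,n,ok.sum(),'u range',np.percentile(u[ok],[2,98]).round(3))
    for nm,PP in(("side",S[0]),("top",S[1]),("both",np.vstack(S))):
        def f(x):
            t=x[3];a=np.array([-np.sin(t),np.cos(t)]);r=PP[:,:2]-x[:2];w=r@[np.cos(t),np.sin(t)]
            return np.r_[np.hypot(w,PP[:,2]-x[2])-.011, ((x[:2]-c0[:2])@a)*10]
        s=least_squares(f,[*c0,th],loss="soft_l1",f_scale=.003);print("   ",nm,s.x[:3].round(4),np.degrees(s.x[3]).round(2),np.std(f(s.x)).round(4))
fit(np.array([.633,-.147,.16]),"UL");fit(np.array([.587,-.286,.16]),"UM");fit(np.array([.540,-.430,.16]),"UR");fit(np.array([.509,-.113,.08]),"LL")
# cap outlines: extents along the axis, by plane casting at cap mid height, from both views
H=hsv(D["top"]["p"])
for n in D:
    H=hsv(D[n]["p"]);m=cv2.inRange(H,(4,130,60),(18,255,255));b=cv2.inRange(H,(105,130,60),(122,255,255))
    for nm,M,z in(("UL",m,.16),("UM",m,.16),("UB",b,.16),("LL",m,.08)):
        uv=np.argwhere(M>0)[:,::-1].astype(float);P=plane(n,uv,z+.006)
        c={"UL":(.652,-.089),"UM":(.566,-.345),"UB":(.559,-.374),"LL":(.529,-.049)}[nm]
        r=P[:,:2]-c;k=np.hypot(*r.T)<.025;u=r@[-np.sin(th),np.cos(th)]
        P=P[k];u=u[k];print(n,nm,"centroid",P.mean(0).round(4),"len",u.max()-u.min(), "midalong",((u.max()+u.min())/2).round(4))
```

```text
UL side 101 u range [-0.047  0.041]
UL top 175 u range [-0.048  0.041]
    side [ 0.6334 -0.1471  0.1616] -18.7 0.0025
    top [ 0.6337 -0.1472  0.1589] -17.14 0.0022
    both [ 0.6334 -0.1471  0.1599] -17.83 0.0026
UM side 127 u range [-0.041  0.046]
UM top 177 u range [-0.045  0.047]
    side [ 0.5873 -0.2861  0.1613] -18.07 0.0021
    top [ 0.588  -0.2863  0.1586] -18.01 0.0023
    both [ 0.5876 -0.2862  0.1598] -17.96 0.0025
UR side 180 u range [-0.048  0.043]
UR top 166 u range [-0.049  0.04 ]
    side [ 0.541  -0.4303  0.1603] -17.65 0.0019
    top [ 0.5405 -0.4301  0.1596] -17.26 0.0023
    both [ 0.5407 -0.4302  0.1599] -17.44 0.0022
LL side 106 u range [-0.04   0.047]
LL top 159 u range [-0.044  0.047]
    side [ 0.5078 -0.1126  0.081 ] -18.06 0.0022
    top [ 0.5083 -0.1128  0.079 ] -18.22 0.0026
    both [ 0.508  -0.1127  0.0799] -17.97 0.0026
side UL centroid [ 0.6521 -0.0866  0.166 ] len 0.030466220076623526 midalong 0.0019
side UM centroid [ 0.5677 -0.3428  0.166 ] len 0.03536152803056961 midalong 0.0032
side UB centroid [ 0.5576 -0.3724  0.166 ] len 0.028797054147748295 midalong 0.0
side LL centroid [ 0.5291 -0.0462  0.086 ] len 0.02677194058084268 midalong 0.0027
top UL centroid [ 0.6525 -0.0903  0.166 ] len 0.022702424960625488 midalong -0.003
top UM centroid [ 0.5685 -0.3454  0.166 ] len 0.024502078300365736 midalong 0.0015
top UB centroid [ 0.5585 -0.3752  0.166 ] len 0.02619962588950206 midalong -0.003
top LL centroid [ 0.5296 -0.0508  0.086 ] len 0.022068395830927578 midalong -0.0027
```

```bash
cat >> h.py <<'E'
def greenrect(p):
    m=cv2.inRange(hsv(p),(48,120,50),(75,255,255));k,l,s,c=cv2.connectedComponentsWithStats(m)
    i=1+np.argmax(s[1:,4]);uv=np.argwhere(l==i)[:,::-1].astype(np.float32)
    c=uv.mean(0);w=np.linalg.svd(uv-c,full_matrices=False)[2][0];t=(uv-c)@w
    return c,c+w*t.min(),c+w*t.max(),len(uv)
def tote(verb=True,ps=None,pt=None):
    """bar middle (two views) and yaw of the bar (mod pi) -> grip point, yaw of own x"""
    if ps is None: ps=snap("side")[0]
    if pt is None: pt=snap("top")[0]
    cs,sa,sb,ns=greenrect(ps);ct,ta,tb,nt=greenrect(pt)
    P,e=tri((sa+sb)/2,(ta+tb)/2)
    E=plane("top",np.array([ta,tb]),P[2]);d=E[1]-E[0];yaw=np.arctan2(-d[0],d[1])
    yaw=(yaw+np.pi/2)%np.pi-np.pi/2
    F=plane("side",np.array([sa,sb]),P[2]);f=F[1]-F[0];y2=(np.arctan2(-f[0],f[1])+np.pi/2)%np.pi-np.pi/2
    if verb: print("bar",P.round(4),"gap",round(e,4),"yaw top/side",np.degrees([yaw,y2]).round(1),"len",np.linalg.norm(d).round(3),np.linalg.norm(f).round(3),"px",ns,nt)
    return P,yaw
# tool pose with jaws plane: direction azimuth of tool z's level part 'az', tilt from vertical, tool x = level, perpendicular
def tool(az,tilt,flip=False):
    f=np.array([np.cos(az),np.sin(az),0]);z=np.sin(tilt)*f-np.cos(tilt)*np.array([0,0,1.])
    x=np.array([-np.sin(az),np.cos(az),0])*(-1 if flip else 1);y=np.cross(z,x)
    return quat(R.from_matrix(np.c_[x,y,z])),z
RY=np.radians(-18.0)
XR=np.array([np.cos(RY),np.sin(RY),0]);YR=np.array([-np.sin(RY),np.cos(RY),0])
TUBE={"UL":np.array([.6337,-.1470,.160]),"UM":np.array([.5868,-.2878,.160]),"LL":np.array([.5099,-.1068,.080])}
E
python3 - <<'E'
from h import *
D={n:np.load(f"pics/{n}0.npz") for n in("side","top")}
P,y=tote(ps=D["side"]["p"],pt=D["top"]["p"])
C={n:cloud(n,D[n]["d"]) for n in D}
# tray outline at rim height 0.03..0.05
for n in C:
    Q=C[n].reshape(-1,3);c,s=np.cos(y),np.sin(y);r=Q[:,:2]-P[:2];X=r@[c,s];Y=r@[-s,c]
    k=(Q[:,2]>.03)&(Q[:,2]<.05)&(abs(X)<.16)&(abs(Y)<.12);print(n,"x",np.percentile(X[k],[3,97]).round(3),"y",np.percentile(Y[k],[3,97]).round(3),k.sum())
    k=(Q[:,2]>.145)&(abs(X)<.02)&(abs(Y)<.12);print("bar top",np.percentile(Q[k,2],[50,90]).round(4))
# red hook + rod
for n in D:
    p=D[n]["p"];m=cv2.inRange(hsv(p),(0,150,60),(6,255,255))|cv2.inRange(hsv(p),(174,150,60),(179,255,255))
    k,l,s,c=cv2.connectedComponentsWithStats(m);Q=C[n]
    for i in range(1,k):
        if s[i,4]>8:
            q=Q[l==i];print(n,c[i].round(1),s[i],np.nanmin(q,0).round(3),np.nanmedian(q,0).round(3),np.nanmax(q,0).round(3))
crop(D["top"]["p"],(70,140,240,270),4.4,"pics/top0d.png");crop(D["side"]["p"],(165,75,260,160),6,"pics/side0d.png")
for t in TUBE:
    for tl in(30,45):
        for fl in(0,1):
            q,z=tool(RY,np.radians(tl),fl);a=arm.inverse_kinematics(TUBE[t]+z*arm.pinch_z,q);b=arm.inverse_kinematics(TUBE[t]+z*(arm.pinch_z-.1),q)
            print(t,tl,fl,None if a is None else a.round(2),None if b is None else b.round(2))
E
```

```text
bar [0.455  0.1663 0.1969] gap 0.0235 yaw top/side [-0.7  1.7] len 0.021 0.101 px 71 8
side x [-0.128  0.132] y [-0.056  0.119] 415
bar top [0.1716 0.1747]
top x [-0.128  0.134] y [-0.06   0.119] 347
bar top [0.1702 0.173 ]
side [185.4 127.3] [180 121  11  12  19] [0.447 0.388 0.209] [0.49  0.421 0.218] [0.523 0.449 0.237]
side [201.5 129.8] [196 123  11  13  26] [ 0.489  0.334 -0.005] [0.533 0.367 0.216] [0.702 0.656 0.234]
top [134.9 206.6] [125 194  19  26  43] [0.488 0.333 0.21 ] [0.524 0.36  0.215] [0.563 0.391 0.236]
top [119.8 226.2] [115 220   9  15  24] [0.446 0.389 0.21 ] [0.468 0.406 0.215] [0.486 0.422 0.238]
UL 30 0 [-0.31  0.2   0.49  1.95 -0.03  0.49 -0.14] [-0.6  -0.04  0.71  1.96  0.19  0.7  -0.32]
UL 30 1 [-0.29  0.2   0.47  1.95 -0.02  0.49  2.99] [-0.61 -0.04  0.71  1.96  0.19  0.7   2.82]
UL 45 0 [-0.26  0.13  0.38  2.17  0.9   0.13 -1.07] [-0.31 -0.16  0.34  2.24  0.73  0.36 -0.87]
UL 45 1 [-0.23  0.13  0.36  2.16  0.92  0.13  2.06] [-0.64 -0.21  0.64  2.25  0.88  0.42  2.16]
UM 30 0 [-0.35  0.28  0.92  1.95 -0.61  0.56  0.62] [-0.79 -0.09  1.22  1.96  0.03  0.69  0.12]
UM 30 1 [ 1.22  0.33 -0.91  1.89  0.42  0.55  2.94] [ 0.22  0.    0.24  1.94 -0.11  0.69 -2.93]
UM 45 0 [ 0.04  0.15  0.46  2.15 -1.18  0.18  1.26] [-0.38 -0.23  0.8   2.24  0.2   0.28 -0.01]
UM 45 1 [-0.36  0.2   0.91  2.17 -1.36  0.27 -1.74] [ 1.21 -0.11 -0.66  2.19 -0.7   0.33 -2.36]
LL 30 0 [-0.12  0.06  0.18  2.31  0.42  0.28 -0.62] [ 0.   -0.21  0.02  2.32  0.29  0.55 -0.5 ]
LL 30 1 [ 0.91  0.14 -0.87  2.28  0.72  0.34  2.26] [-0.09 -0.22  0.1   2.32  0.33  0.56  2.6 ]
LL 45 0 None None
LL 45 1 None None
```

View pics/top0d.png

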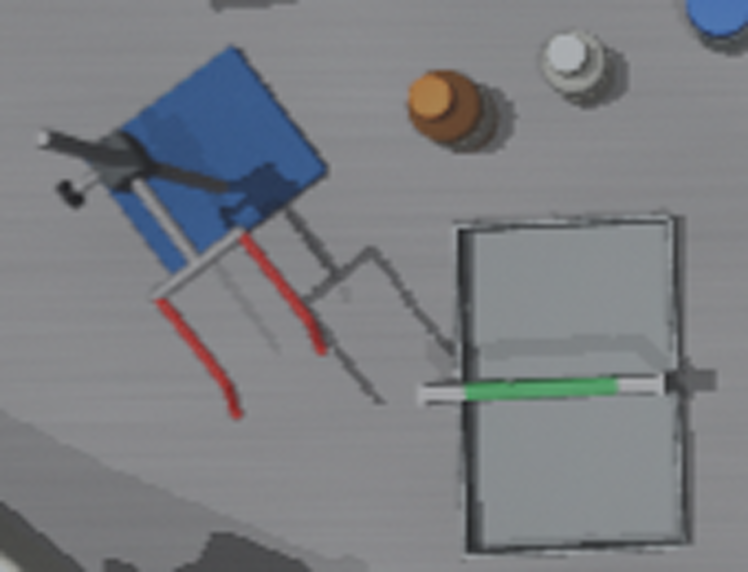

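View pics/side0d.png

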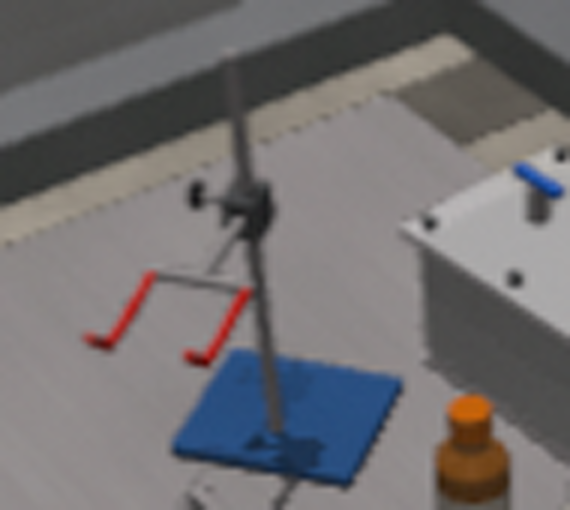

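```bash
sed -i 's/(48,120,50),(75,255,255)/(48,70,40),(85,255,255)/' h.py
python3 - <<'E'
from h import *
D={n:np.load(f"pics/{n}0.npz") for n in("side","top")}
P,y=tote(ps=D["side"]["p"],pt=D["top"]["p"])
C={n:cloud(n,D[n]["d"]) for n in D}
for n in C:
    Q=C[n].reshape(-1,3);c,s=np.cos(y),np.sin(y);r=Q[:,:2]-P[:2];X=r@[c,s];Y=r@[-s,c]
    k=(Q[:,2]>.03)&(Q[:,2]<.05)&(abs(X)<.16)&(abs(Y)<.12);print(n,"x",np.percentile(X[k],[3,97]).round(3),"y",np.percentile(Y[k],[3,97]).round(3),k.sum())
P[2]=.165
c,s=np.cos(y),np.sin(y);tx=np.array([c,s,0]);ty=np.array([-s,c,0])
for t in TUBE:
  for tl in(35,40):
    q,z=tool(RY,np.radians(tl));a=arm.inverse_kinematics(TUBE[t]+z*arm.pinch_z,q);b=arm.inverse_kinematics(TUBE[t]+z*(arm.pinch_z-.09),q);e=arm.inverse_kinematics(TUBE[t]+z*arm.pinch_z-.045*XR,q);f=arm.inverse_kinematics(TUBE[t]+z*arm.pinch_z-.045*XR+[0,0,.12],q)
    print(t,tl,*[None if v is None else v.round(2) for v in(a,b,e,f)])
base=P-[0,0,.165]
for bay,tl in((-1,0),(-1,10),(-1,15),(-1,20),(1,0),(1,-10),(1,-15)):
    q,z=tool(y,np.radians(tl));G=base+bay*.066*tx+[0,0,.035]
    print(bay,tl,*[None if v is None else v.round(2) for v in(arm.inverse_kinematics(G+z*arm.pinch_z,q),arm.inverse_kinematics(G+z*arm.pinch_z+[0,0,.2],q))])
q,z=tool(y,0);print("bar",arm.inverse_kinematics(P+z*arm.pinch_z,q))
E
```

```text
bar [0.4583 0.1978 0.1725] gap 0.0024 yaw top/side [1.7 2.3] len 0.102 0.108 px 87 141
side x [-0.13   0.129] y [-0.085  0.089] 449
top x [-0.129  0.13 ] y [-0.087  0.084] 350
UL 35 [-0.08  0.16  0.22  2.02  0.2   0.37 -0.35] [-0.58 -0.07  0.66  2.06  0.33  0.56 -0.45] [-0.05  0.07  0.15  2.12  0.31  0.37 -0.47] [-0.34 -0.09  0.42  1.97  0.27  0.66 -0.39]
UL 40 [ 0.17  0.15 -0.06  2.08  0.56  0.26 -0.7 ] [-0.41 -0.11  0.47  2.15  0.49  0.45 -0.62] [ 0.15  0.06 -0.06  2.18  0.61  0.26 -0.77] [-0.31 -0.12  0.37  2.05  0.38  0.56 -0.5 ]
UM 35 [-0.37  0.24  0.92  2.03 -0.72  0.44  0.74] [-0.81 -0.2   1.19  2.06  0.23  0.55 -0.04] [-0.41  0.1   0.93  2.13 -0.5   0.39  0.58] [-0.48 -0.14  0.88  1.97  0.06  0.65  0.08]
UM 40 [-0.38  0.21  0.92  2.1  -0.94  0.34  0.98] [-0.62 -0.21  1.01  2.15  0.23  0.41 -0.04] [-0.42  0.07  0.94  2.2  -0.69  0.27  0.79] [-0.26 -0.15  0.68  2.04  0.02  0.52  0.12]
LL 35 None None None None
LL 40 None None None None
-1 0 [-0.84  0.24  0.33  2.12 -0.11  0.8  -0.41] [-0.89 -0.03  0.35  1.88  0.01  1.28 -0.51]
-1 10 [-0.91  0.14  0.32  2.25  0.09  0.62 -0.64] [-0.93 -0.15  0.29  2.    0.16  1.14 -0.67]
-1 15 [-0.94  0.1   0.3   2.31  0.24  0.53 -0.81] [-0.94 -0.2   0.24  2.06  0.24  1.08 -0.75]
-1 20 None [-0.93 -0.25  0.19  2.12  0.32  1.02 -0.85]
1 0 [-0.72  0.47  0.38  1.8  -0.22  0.91 -0.22] [-0.76  0.26  0.41  1.59 -0.11  1.31 -0.3 ]
1 -10 [-0.66  0.58  0.37  1.65 -0.28  1.13 -0.15] [-0.67  0.39  0.39  1.44 -0.19  1.51 -0.24]
1 -15 [-0.62  0.64  0.36  1.57 -0.3   1.24 -0.14] [-0.63  0.46  0.38  1.36 -0.23  1.61 -0.22]
bar [-0.81331468  0.17738894  0.38372666  1.84477402 -0.07300316  1.13311395
 -0.37461569]
```

```bash
cat >> h.py <<'E'
def st(tag=""):
    o=arm.observe();print(tag,"t",round(o["t"],1),"tcp",o["tool_pos"].round(4),"F",o["contact_force"].round(1),"op",round(o["opening"]*1000,1),flush=True);return o
PZ=arm.pinch_z
def seq(name,tilt,sh,app=.09,pull=.045,up=.13):
    q,z=tool(RY,np.radians(tilt));g=TUBE[name]+z*(PZ-sh)
    return q,dict(high=g-z*app+[0,0,.12],app=g-z*app,grasp=g,out=g-XR*pull,lift=g-XR*pull+[0,0,up])
E
python3 - <<'E'
from h import *
for n,t,s in(("UL",36,.004),("UM",36,.004),("LL",30,.006),("LL",32,.006),("LL",33,.006)):
    q,w=seq(n,t,s)
    print(n,t,{k:(None if (a:=arm.inverse_kinematics(v,q)) is None else a.round(2).tolist()) for k,v in w.items()})
st()
arm.line_to([.281,.558,.45]); st()
q,w=seq("UL",36,.004)
arm.move_ptp(w["high"],q);print(arm.observe()["qpos"].round(2));st()
arm.line_to(w["app"]);st()
p,d=snap("top","t1");crop(p,(200,100,420,280),3.6,"pics/t1.png")
p,d=snap("side","s1");cv2.imwrite("pics/s1.png",cv2.resize(p[:,:,::-1],(800,600)))
E
```

```text
UL 36 {'high': [-0.1, -0.14, 0.17, 1.87, 0.23, 0.81, -0.34], 'app': [-0.57, -0.1, 0.63, 2.08, 0.37, 0.55, -0.49], 'grasp': [-0.02, 0.15, 0.15, 2.03, 0.26, 0.35, -0.41], 'out': [0.02, 0.06, 0.08, 2.13, 0.36, 0.35, -0.52], 'lift': [-0.23, -0.1, 0.3, 1.97, 0.27, 0.67, -0.39]}
UM 36 {'high': [-0.18, -0.18, 0.57, 1.87, 0.05, 0.8, 0.07], 'app': [-0.76, -0.22, 1.13, 2.08, 0.26, 0.54, -0.07], 'grasp': [-0.37, 0.22, 0.92, 2.04, -0.72, 0.42, 0.75], 'out': [-0.42, 0.07, 0.93, 2.15, -0.47, 0.36, 0.57], 'lift': [-0.11, -0.11, 0.53, 1.96, -0.03, 0.65, 0.15]}
LL 30 {'high': None, 'app': [0.01, -0.2, 0.02, 2.32, 0.29, 0.54, -0.5], 'grasp': [-0.12, 0.04, 0.18, 2.32, 0.41, 0.3, -0.61], 'out': None, 'lift': None}
LL 32 {'high': None, 'app': None, 'grasp': None, 'out': None, 'lift': None}
LL 33 {'high': None, 'app': None, 'grasp': None, 'out': None, 'lift': None}
 t 0.1 tcp [0.2805 0.558  0.2303] F [ 0.7 -0.2 -0.8] op 85.4
 t 1.7 tcp [0.281  0.5579 0.4493] F [-0.6 -0.2  1.3] op 85.5
[-0.76 -0.24  0.72  1.89  0.45  0.87 -0.51]
 t 4.4 tcp [ 0.5921 -0.1323  0.3413] F [-0.4 -0.1 -0.2] op 85.6
 t 5.3 tcp [ 0.5921 -0.1333  0.2218] F [-0.2 -0.2  0.4] op 85.3
```

View pics/s1.png

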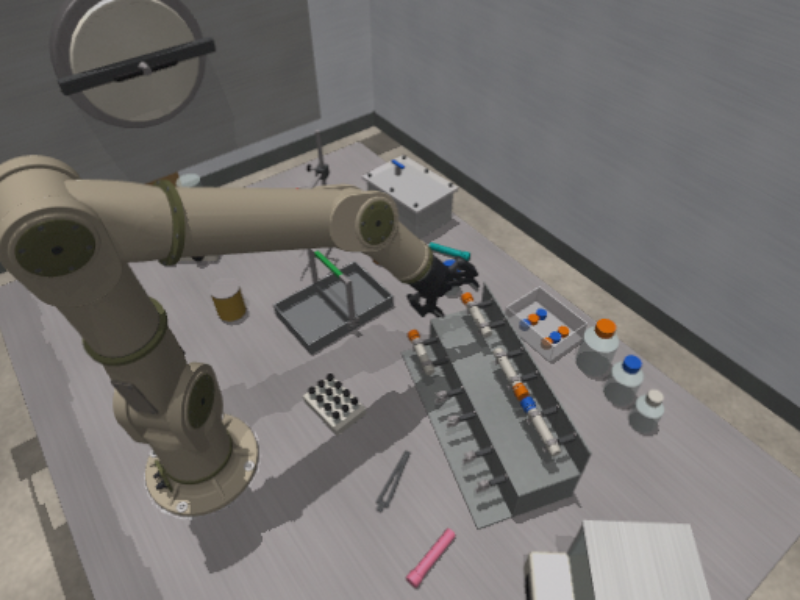

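View pics/t1.png

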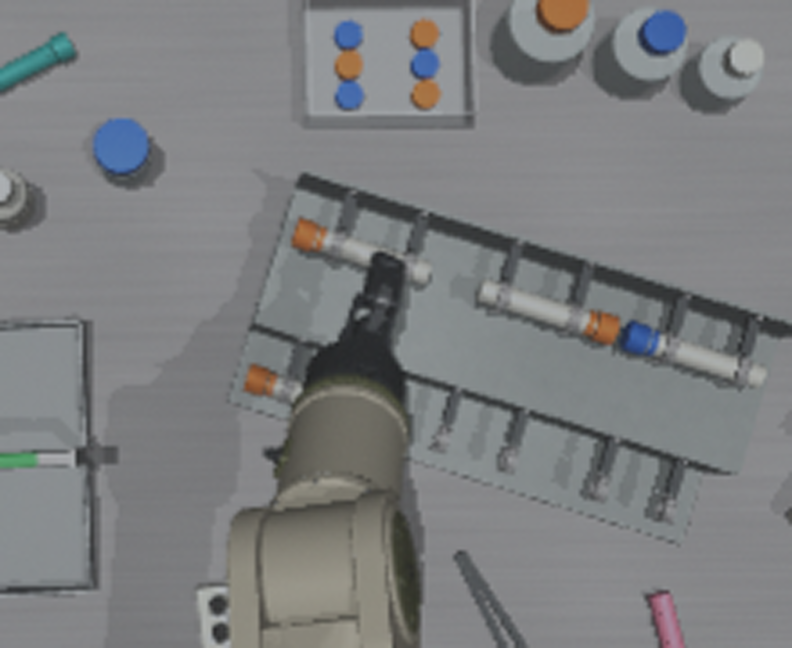

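Both views show the gripper over the upper-left tube's plain body, with the finger at about (307,173) in the top view. Going in.

Run:
```python
from h import *
q,w=seq("UL",36,.004)
arm.line_to(w["grasp"],v=.08);st("at")
arm.close_gripper(60);st("closed")
p,d=snap("side","s2");crop(p,(240,150,390,290),4,"pics/s2.png")
arm.line_to(w["out"],v=.06);st("out")
arm.line_to(w["lift"],v=.12);o=st("lift")
p,d=snap("side","s3");crop(p,(190,110,390,290),3.2,"pics/s3.png")
p,d=snap("top","t3");crop(p,(200,100,420,280),3.6,"pics/t3.png")
tote()
```

```text
at t 6.7 tcp [ 0.642  -0.1498  0.1485] F [0.  0.1 0. ] op 85.1
closed t 7.3 tcp [ 0.6419 -0.1496  0.1482] F [-2.5  0.8  1.5] op 20.0
out t 8.3 tcp [ 0.5994 -0.1356  0.1482] F [ 0.4  0.8 -0.1] op 19.9
lift t 9.5 tcp [ 0.5987 -0.1358  0.2771] F [ 0.3 -0.2 -0.9] op 20.0
bar [0.4583 0.1978 0.1725] gap 0.0024 yaw top/side [1.7 2.3] len 0.102 0.108 px 87 141
```

View pics/s3.png

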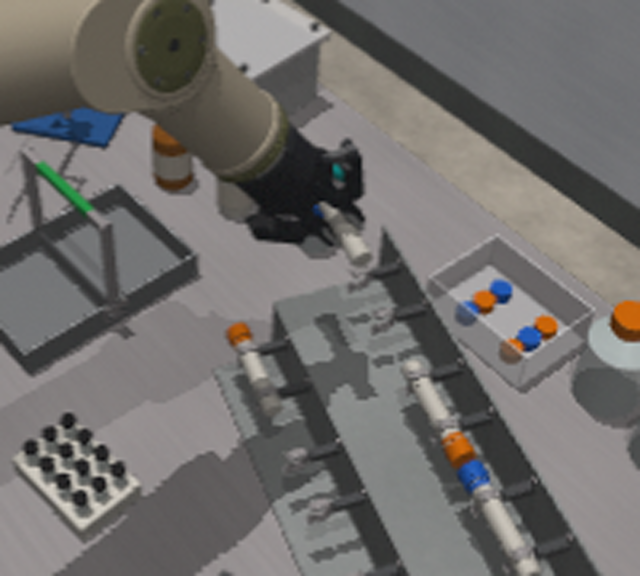

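View pics/s2.png

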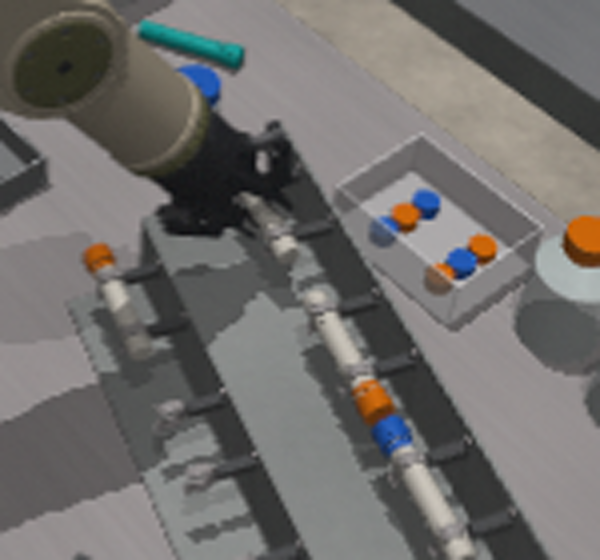

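```bash
cat >> h.py <<'E'
def placeposes(P,y,bay,tilt,capsign,zax,sh,off=.066):
    """P bar middle, y yaw; capsign: +1 cap towards tote +y in the tool's hold"""
    tx=np.array([np.cos(y),np.sin(y),0]);ty=np.array([-np.sin(y),np.cos(y),0])
    q,z=tool(y,np.radians(tilt))
    ax=np.array([P[0],P[1],0])+bay*off*tx-capsign*.009*ty+[0,0,zax]
    return q,ax+z*(PZ-sh)
E
python3 - <<'E'
from h import *
P,y=tote()
q,g=placeposes(P,y,1,-12,1,.028,.004)
arm.line_to(arm.observe()["tool_pos"]+[0,0,.1],v=.2)
arm.move_ptp(g+[0,0,.25],q);st("above")
arm.line_to(g+[0,0,.06],v=.15);st()
p,d=snap("side","s4");crop(p,(160,90,320,250),3.7,"pics/s4.png")
p,d=snap("top","t4");crop(p,(140,140,280,280),4.2,"pics/t4.png")
E
```

```text
bar [0.4583 0.1977 0.1727] gap 0.0023 yaw top/side [1.7 2. ] len 0.102 0.108 px 87 141
above t 11.8 tcp [0.5219 0.1888 0.264 ] F [-0.1 -0.6 -0.3] op 20.0
 t 13.2 tcp [0.5222 0.1906 0.0745] F [ 0.2 -0.   0.3] op 20.0
```

View pics/s4.png

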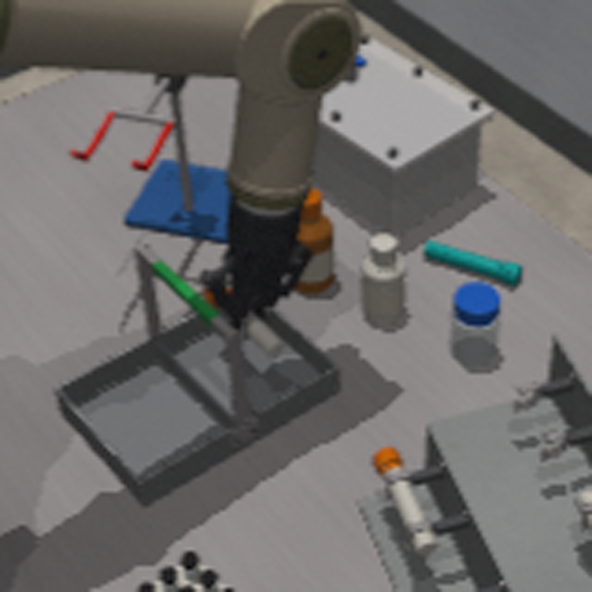

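View pics/t4.png

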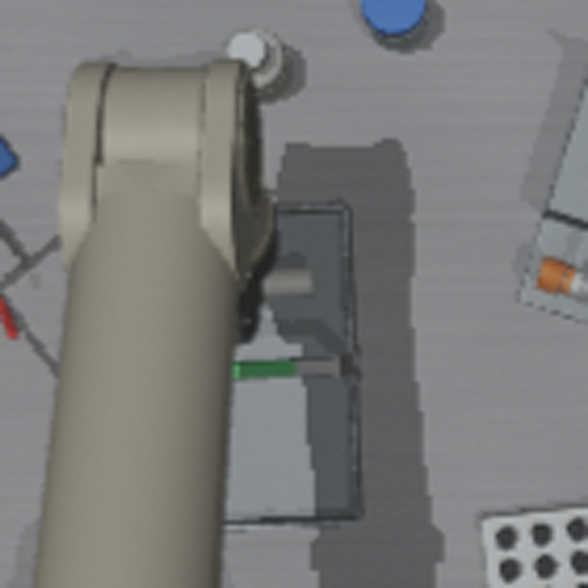

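Run:
```python
from h import *
P,y=np.array([.4583,.1977,.165]),np.radians(1.8)
q,g=placeposes(P,y,1,-12,1,.028,.004)
arm.line_to(g,v=.08);st("down")
arm.release();st("rel")
arm.line_to(g+[0,0,.25],v=.2);st("up")
p,d=snap("side","s5");crop(p,(160,90,320,250),3.7,"pics/s5.png")
# LL options
for tl in(0,5,10,15,20,25,28,30):
    q,z=tool(RY,np.radians(tl));G=TUBE["LL"]+z*(PZ-.006)
    print(tl,[ (arm.inverse_kinematics(G+v,q) is not None) for v in(0*XR,-.02*XR,-.03*XR,-.04*XR,-.03*XR+[0,0,.1],np.array([0,0,.1]))])
```

```text
down t 14.2 tcp [0.5219 0.1906 0.014 ] F [-0.2  0.8  0.1] op 19.7
rel t 14.8 tcp [0.5215 0.1907 0.0136] F [-0.3  0.3 -0.2] op 85.4
up t 16.2 tcp [0.521  0.1906 0.2626] F [-0.8  0.9 -0.2] op 85.2
0 [True, True, True, True, True, True]
5 [True, True, True, True, True, True]
10 [True, True, True, True, True, True]
15 [True, True, True, True, True, True]
20 [True, True, True, True, True, True]
25 [True, True, True, True, True, True]
28 [True, True, False, False, True, True]
30 [True, False, False, False, True, True]
```

View pics/s5.png

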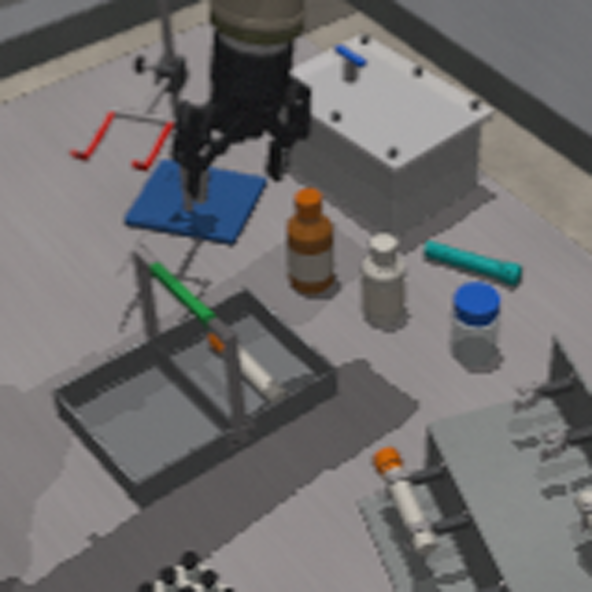

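First tube lies in the far bay. Next is the upper-middle tube.

Run:
```python
from h import *
q,w=seq("UM",36,.004)
arm.line_to(arm.observe()["tool_pos"]+[0,0,.12],v=.2)
arm.move_ptp(w["high"],q);st("high");print(arm.observe()["qpos"].round(2))
arm.line_to(w["app"]);st()
p,d=snap("top","t6");crop(p,(240,110,420,260),4,"pics/t6.png")
arm.line_to(w["grasp"],v=.08);st("at")
p,d=snap("side","s6");crop(p,(260,160,400,300),4,"pics/s6.png")
```

```text
high t 18.7 tcp [ 0.5453 -0.2732  0.3408] F [0.6 0.3 0.2] op 85.3
[-0.28 -0.2   0.65  1.87  0.09  0.8   0.04]
 t 19.7 tcp [ 0.5454 -0.2743  0.2219] F [-0.   0.6  0. ] op 85.2
at t 21.0 tcp [ 0.5951 -0.2906  0.1486] F [0.7 0.7 0.4] op 85.2
```

View pics/s6.png

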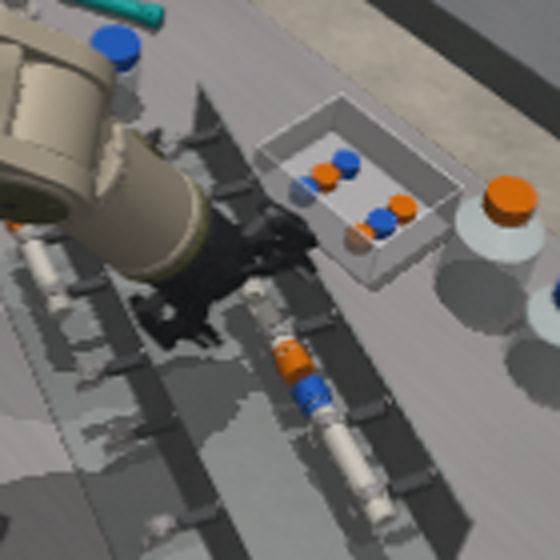

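View pics/t6.png

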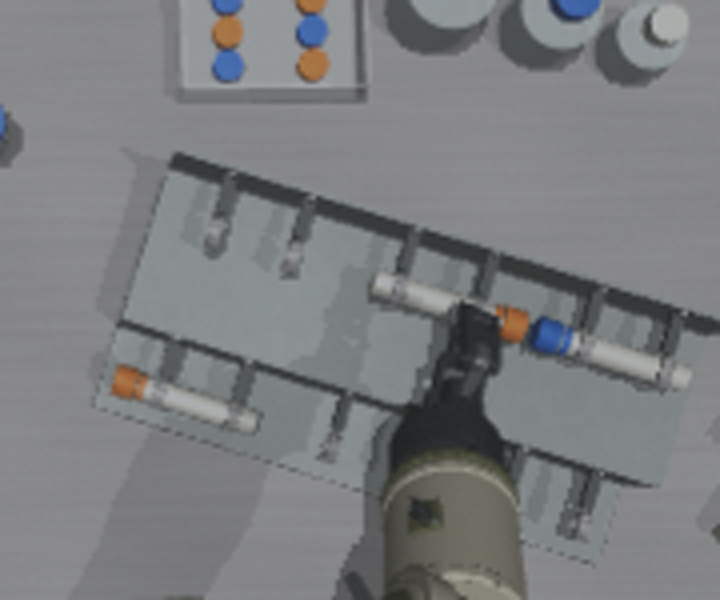

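Run:
```python
from h import *
q,w=seq("UM",36,.004)
arm.close_gripper(60);st("closed")
arm.line_to(w["out"],v=.06);st("out")
arm.line_to(w["lift"],v=.12);st("lift")
arm.line_to(w["lift"]+[0,0,.1],v=.2)
p,d=snap("side","s7");crop(p,(240,110,400,300),3,"pics/s7.png")
P,y=tote()
q,g=placeposes(P,y,-1,12,-1,.028,.004)
arm.move_ptp(g+[0,0,.28],q);st("above")
P,y=tote()
```

```text
closed t 21.7 tcp [ 0.595  -0.2904  0.1482] F [-1.3  0.9  2.1] op 19.8
out t 22.6 tcp [ 0.5526 -0.2766  0.1483] F [-0.1 -0.2 -0.8] op 20.1
lift t 23.8 tcp [ 0.5518 -0.2764  0.2769] F [-0.5  0.7 -0.5] op 20.2
bar [0.4549 0.1977 0.1713] gap 0.0016 yaw top/side [1.7 1.2] len 0.102 0.108 px 84 140
above t 26.4 tcp [0.3923 0.2041 0.2937] F [-0.3 -0.  -0.5] op 20.0
bar [0.455  0.1977 0.1713] gap 0.0017 yaw top/side [1.7 1.2] len 0.102 0.108 px 84 141
```

View pics/s7.png

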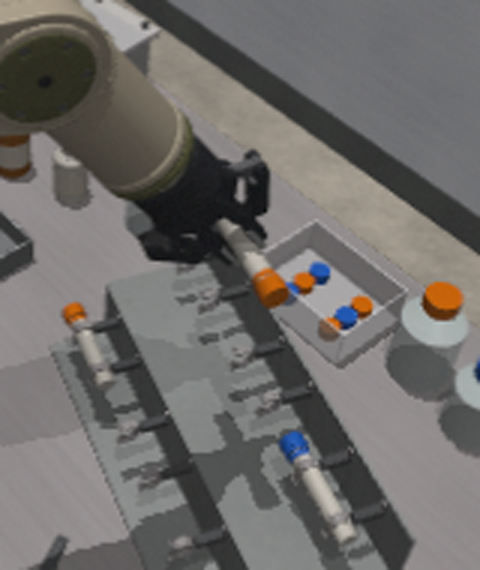

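Run:
```python
from h import *
P,y=np.array([.4549,.1977,.165]),np.radians(1.7)
q,g=placeposes(P,y,-1,12,-1,.030,.004)
arm.line_to(g+[0,0,.06],v=.15);st()
arm.line_to(g,v=.08);st("down")
arm.release();st("rel")
arm.line_to(g+[0,0,.28],v=.2);st("up")
p,d=snap("side","s8");crop(p,(160,90,320,250),3.7,"pics/s8.png")
tote()
```

```text
t 28.1 tcp [0.3922 0.2052 0.0763] F [-1.1  0.  -1.3] op 20.2
down t 29.1 tcp [0.392  0.2051 0.016 ] F [-0.2 -0.  -1.5] op 19.9
rel t 29.7 tcp [0.3917 0.2048 0.0156] F [-0.5  0.2  0.4] op 85.2
up t 31.2 tcp [0.3913 0.2045 0.2945] F [ 0.3  0.6 -0.1] op 85.4
bar [0.4568 0.1979 0.1699] gap 0.0015 yaw top/side [1.7 1.3] len 0.102 0.112 px 90 146
```

View pics/s8.png

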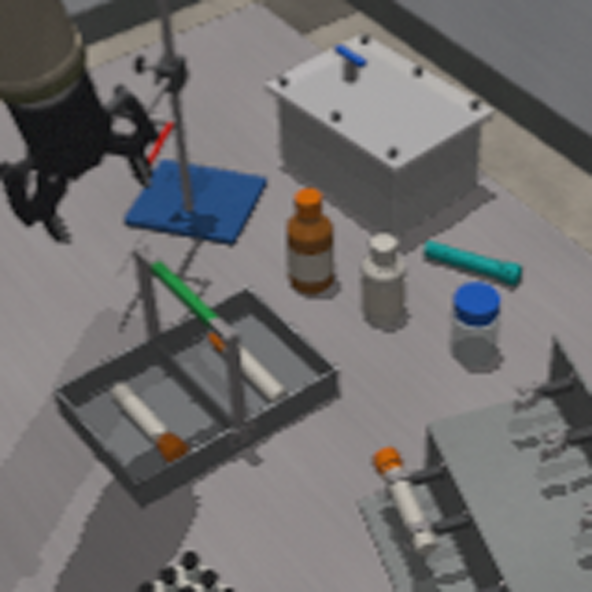

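Run:
```python
from h import *
q,w=seq("LL",25,.009,app=.08,pull=.040)
for k in("high","app","grasp"): w[k]=w[k]-.005*XR
print({k:(None if (a:=arm.inverse_kinematics(v,q)) is None else a.round(2).tolist()) for k,v in w.items()})
arm.line_to(arm.observe()["tool_pos"]+[.05,0,.1],v=.2)
arm.move_ptp(w["high"],q);st("high");print(arm.observe()["qpos"].round(2))
arm.line_to(w["app"]);st()
mid=w["app"]+(w["grasp"]-w["app"])*.6
arm.line_to(mid,v=.08);st("mid")
arm.line_to(w["grasp"],v=.04);st("at")
p,d=snap("side","s9");crop(p,(230,160,370,300),4,"pics/s9.png")
```

```text
{'high': [0.11, -0.25, -0.05, 2.05, 0.12, 0.92, -0.3], 'app': [-0.05, -0.14, 0.09, 2.24, 0.21, 0.63, -0.41], 'grasp': [-0.01, 0.05, 0.09, 2.25, 0.23, 0.42, -0.43], 'out': [0.26, -0.01, -0.2, 2.32, 0.27, 0.42, -0.48], 'lift': [-0.05, -0.22, 0.09, 2.16, 0.19, 0.78, -0.38]}
high t 33.4 tcp [ 0.4775 -0.0948  0.2645] F [0.2 0.9 0.3] op 85.2
[ 0.08 -0.25 -0.02  2.05  0.13  0.93 -0.31]
 t 34.3 tcp [ 0.4776 -0.0959  0.1447] F [-0.4 -1.  -0.7] op 85.4
mid t 35.0 tcp [ 0.4963 -0.1024  0.1005] F [ 0.5 -0.4  1.3] op 85.2
at t 36.0 tcp [ 0.5091 -0.1065  0.0713] F [-0.1  0.5  0.5] op 85.2
```

View pics/s9.png

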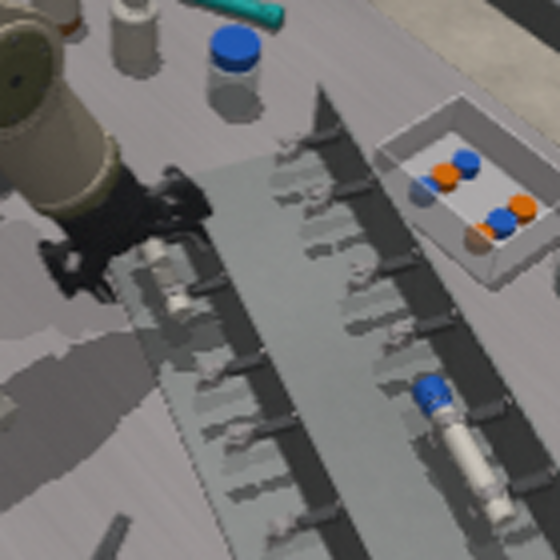

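Run:
```python
from h import *
q,w=seq("LL",25,.009,app=.08,pull=.040)
arm.close_gripper(60);st("closed")
arm.line_to(w["out"],v=.06);st("out")
arm.line_to(w["lift"],v=.12);st("lift")
p,d=snap("side","s10");crop(p,(140,110,340,290),3.2,"pics/s10.png")
pt,dt=snap("top","t10");crop(pt,(150,160,260,280),4.8,"pics/t10.png")
P,y=tote(ps=p,pt=pt)
c,s=np.cos(y),np.sin(y)
for n,im,dd in(("side",p,d),("top",pt,dt)):
    Q=cloud(n,dd);X=(Q[...,:2]-P[:2])@[c,s];Y=(Q[...,:2]-P[:2])@[-s,c];H=hsv(im)
    for nm,m in(("orange",cv2.inRange(H,(4,130,50),(18,255,255))>0),("white",(H[...,1]<40)&(H[...,2]>120))):
        for b in(-1,1):
            k=m&(X*b>.01)&(X*b<.12)&(abs(Y)<.08)&(Q[...,2]>.012)&(Q[...,2]<.045)
            if k.sum()>5: print(n,nm,b,k.sum(),"X",np.percentile(X[k],[5,50,95]).round(3),"Y",np.percentile(Y[k],[5,50,95]).round(3),"Z",np.percentile(Q[...,2][k],[50,95]).round(3))
```

```text
closed t 36.7 tcp [ 0.5118 -0.107   0.0737] F [ 2.  -1.6  6.9] op 19.6
out t 37.4 tcp [ 0.4757 -0.0958  0.0712] F [ 0.2 -0.7  0.1] op 19.6
lift t 38.6 tcp [ 0.4752 -0.0957  0.2002] F [ 0.  -0.4 -1.2] op 19.8
bar [0.4583 0.1986 0.1584] gap 0.0025 yaw top/side [ 1.1 -0.8] len 0.103 0.085 px 47 149
side orange -1 42 X [-0.079 -0.069 -0.059] Y [-0.061 -0.054 -0.035] Z [0.027 0.034]
side orange 1 10 X [0.053 0.056 0.058] Y [0.04  0.049 0.06 ] Z [0.026 0.03 ]
side white -1 79 X [-0.076 -0.069 -0.06 ] Y [-0.026  0.01   0.055] Z [0.026 0.03 ]
side white 1 31 X [0.056 0.06  0.065] Y [-0.056 -0.032 -0.005] Z [0.025 0.028]
top orange -1 38 X [-0.076 -0.066 -0.056] Y [-0.062 -0.055 -0.041] Z [0.026 0.032]
top orange 1 30 X [0.057 0.065 0.075] Y [0.04  0.048 0.056] Z [0.028 0.032]
top white -1 145 X [-0.075 -0.068 -0.059] Y [-0.033  0.01   0.053] Z [0.023 0.029]
top white 1 149 X [0.058 0.066 0.074] Y [-0.058 -0.013  0.028] Z [0.023 0.03 ]
```

View pics/s10.png

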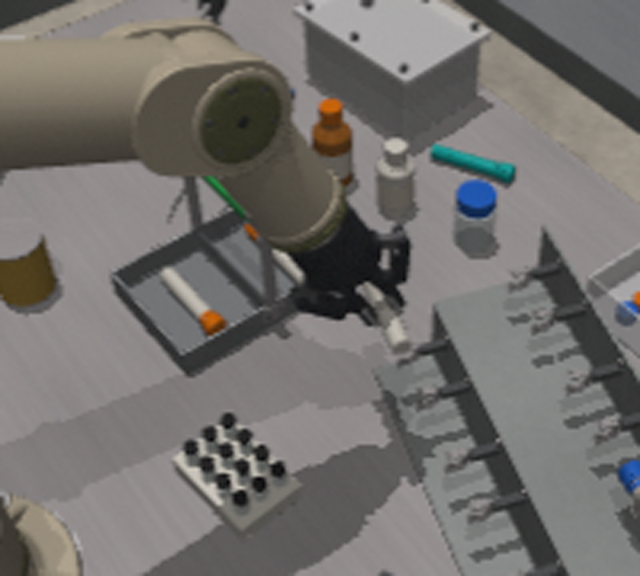

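View pics/t10.png

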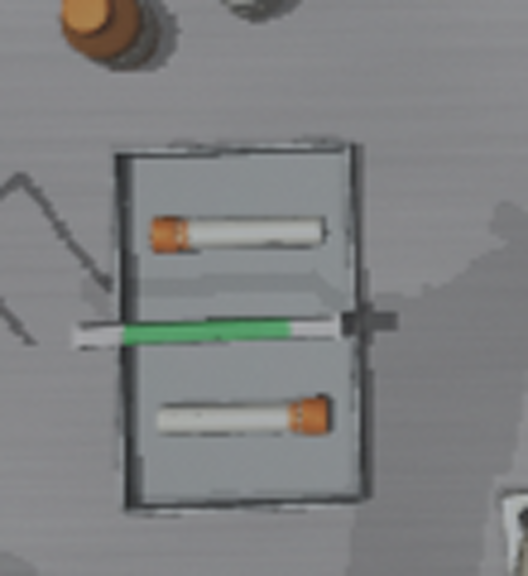

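Two tubes lie one per bay at own x ±66 mm and the third is in the jaws. I'll lay it in the far bay beside the first, on its outer side.

Run:
```python
from h import *
arm.line_to(arm.observe()["tool_pos"]+[0,0,.15],v=.2)
P,y=tote()
P=np.array([P[0],P[1],.165]);y=np.radians(1.7)
q,g=placeposes(P,y,1,-10,1,.042,.009,off=.095)
arm.move_ptp(g+[0,0,.25],q);st("above")
P,y2=tote()
arm.line_to(g+[0,0,.05],v=.15);st()
p,d=snap("side","s11");crop(p,(160,90,320,250),3.7,"pics/s11.png")
p,d=snap("top","t11");crop(p,(140,140,280,280),4.2,"pics/t11.png")
```

```text
Traceback (most recent call last):
workcell.MotionError: the arm cannot follow that straight line within its joint ranges
```

Run:
```python
from h import *
q0,_=tool(RY,0)
arm.move_ptp([.52,-.06,.36],q0);st("raised")
P,y=tote()
P=np.array([P[0],P[1],.165]);y=np.radians(1.7)
q,g=placeposes(P,y,1,-10,1,.042,.009,off=.095)
arm.move_ptp(g+[0,0,.25],q);st("above")
P,y2=tote()
arm.line_to(g+[0,0,.05],v=.15);st()
p,d=snap("side","s11");crop(p,(160,90,320,250),3.7,"pics/s11.png")
p,d=snap("top","t11");crop(p,(140,140,280,280),4.2,"pics/t11.png")
```

```text
raised t 39.5 tcp [ 0.5198 -0.0602  0.3585] F [-0.8 -0.2 -1.2] op 19.9
bar [0.4566 0.1978 0.1716] gap 0.0022 yaw top/side [1.2 1.4] len 0.102 0.108 px 92 150
above t 40.7 tcp [0.551  0.1893 0.2833] F [-0.4 -0.5 -0.2] op 19.6Traceback (most recent call last):
  File "<stdin>", line 8, in <module>
  File "h.py", line 44, in tote
    cs,sa,sb,ns=greenrect(ps);ct,ta,tb,nt=greenrect(pt)
                                          ~~~~~~~~~^^^^
  File "h.py", line 37, in greenrect
    i=1+np.argmax(s[1:,4]);uv=np.argwhere(l==i)[:,::-1].astype(np.float32)
        ~~~~~~~~~^^^^^^^^^
    return _wrapfunc(a, 'argmax', axis=axis, out=out, **kwds)
    return bound(*args, **kwds)
ValueError: attempt to get argmax of an empty sequence
```

The arm just hides the handle from the top camera here. Carrying on with the pose measured while raised.

Run:
```python
from h import *
P=np.array([.4566,.1978,.165]);y=np.radians(1.5)
q,g=placeposes(P,y,1,-10,1,.042,.009,off=.095)
arm.line_to(g+[0,0,.05],v=.15);st()
p,d=snap("side","s11");crop(p,(160,90,320,250),3.7,"pics/s11.png")
c,a,b,n=greenrect(p);print("side-only bar",plane("side",(a+b)/2,.170).round(4),n)
```

```text
t 42.3 tcp [0.5507 0.1915 0.0834] F [-0.7  0.3 -0.5] op 19.8
side-only bar [[0.4563 0.1983 0.17  ]] 91
```

View pics/s11.png

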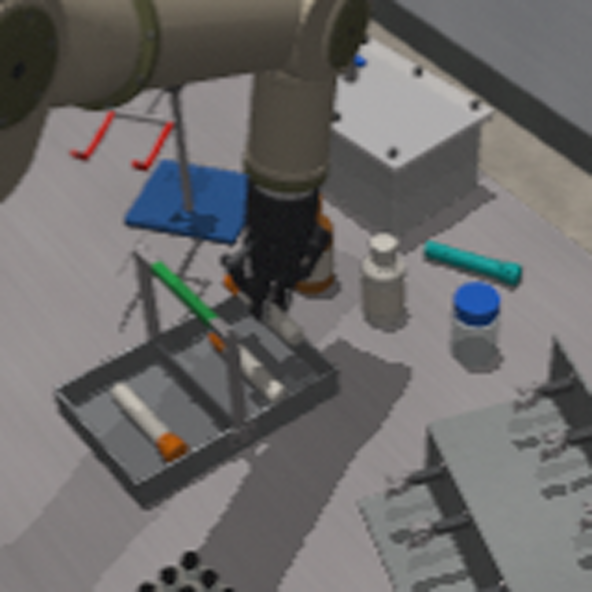

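Run:
```python
from h import *
P=np.array([.4566,.1978,.165]);y=np.radians(1.5)
q,g=placeposes(P,y,1,-10,1,.042,.009,off=.095)
arm.line_to(g,v=.06);st("down")
arm.release();st("rel")
arm.line_to(g+[0,0,.25],v=.2)
arm.line_to(g+[.03,-.2,.30],v=.25);st("up")
p,d=snap("side","s12");crop(p,(160,60,320,250),3.1,"pics/s12.png")
pt,dt=snap("top","t12");crop(pt,(60,130,300,290),3.3,"pics/t12.png")
tote(ps=p,pt=pt)
```

```text
down t 43.3 tcp [0.5504 0.1914 0.0329] F [-0.8 -0.2 -0.5] op 19.6
rel t 43.9 tcp [0.5507 0.1912 0.0327] F [-0.2 -0.4 -0.7] op 85.5
up t 46.3 tcp [ 0.5799 -0.0069  0.3319] F [-1.   0.6  0.1] op 85.4
bar [0.4754 0.1978 0.1722] gap 0.0024 yaw top/side [2.  2.2] len 0.102 0.108 px 87 139
```

View pics/s12.png

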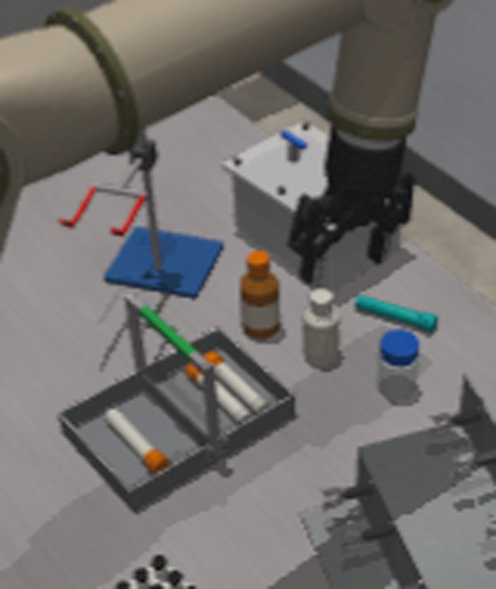

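View pics/t12.png

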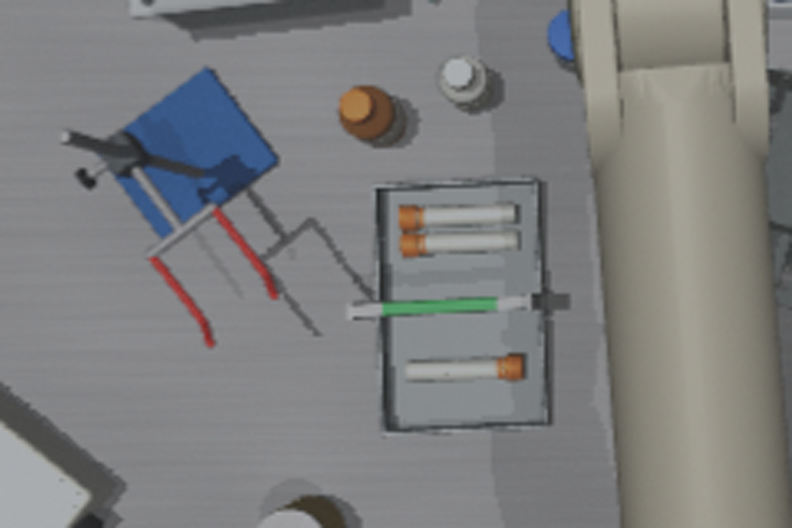

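All three orange tubes are in the tote: two in the far bay at (460,228) in the crop, one in the near bay at (465,370). The tote has slid about 19 mm in +x and is still upright. Now measuring the hook.

Run:
```python
from h import *
D={"side":np.load("pics/s12.npz"),"top":np.load("pics/t12.npz")}
tips={}
L={}
for n in D:
    p=D[n]["p"];H=hsv(p);Q=cloud(n,D[n]["d"])
    m=cv2.inRange(H,(0,110,50),(7,255,255))|cv2.inRange(H,(172,110,50),(179,255,255))
    if n=="top": m[:, :90]=0; m[:,160:]=0; m[260:]=0
    else: m[:, :165]=0;m[:,225:]=0;m[150:]=0
    k,l,s,c=cv2.connectedComponentsWithStats(m,connectivity=8)
    for i in range(1,k):
        if s[i,4]<15: continue
        uv=np.argwhere(l==i)[:,::-1].astype(float)
        P=plane(n,uv,.212)
        cc=P[:,:2].mean(0);w=np.linalg.svd(P[:,:2]-cc,full_matrices=False)[2][0];w*=np.sign(w[0]);t=(P[:,:2]-cc)@w
        fl=t>t.min()+.04  # flat part, away from tip (tip at low x)
        c2=P[fl,:2].mean(0);w2=np.linalg.svd(P[fl,:2]-c2,full_matrices=False)[2][0];w2*=np.sign(w2[0])
        print(n,s[i],"ctr",cc.round(4),"yaw all",np.degrees(np.arctan2(w[1],w[0])).round(1),"flat",np.degrees(np.arctan2(w2[1],w2[0])).round(1),"ctr",c2.round(4),"root",(cc+w*t.max()).round(4),"tip",(cc+w*t.min()).round(4),"len",(t.max()-t.min()).round(3), "uv ends",uv[np.argmax(t)],uv[np.argmin(t)])
# blue base plate
for n in D:
    p=D[n]["p"];m=cv2.inRange(hsv(p),(100,120,40),(120,255,255));k,l,s,c=cv2.connectedComponentsWithStats(m)
    m2=m*0
    for i in range(1,k):
        if s[i,4]>60 and c[i][0]<250 and (n=="top" or c[i][0]<235): m2[l==i]=255
    cnt=np.argwhere(m2>0)[:,::-1].astype(np.float32);W=plane(n,cnt,.012)[:,:2].astype(np.float32)
    r=cv2.minAreaRect(W);print(n,"plate",np.round(r[0],4),np.round(r[1],3),round(r[2],1))
p=D["top"]["p"];crop(p,(75,145,170,245),6,"pics/t12h.png");crop(D["side"]["p"],(165,75,245,165),6.5,"pics/s12h.png")
```

```text
side [179 120  12  13  32] ctr [0.4902 0.4292] yaw all 35.2 flat 39.9 ctr [0.5116 0.4448] root [0.5313 0.4582] tip [0.4608 0.4085] len 0.086 uv ends [190. 120.] [180. 132.]
side [196 123  11  13  32] ctr [0.5338 0.3744] yaw all 35.4 flat 39.8 ctr [0.5549 0.3896] root [0.5717 0.4013] tip [0.5031 0.3525] len 0.084 uv ends [206. 123.] [197. 135.]
top [125 193  19  27  67] ctr [0.5286 0.3647] yaw all 36.2 flat 38.2 ctr [0.5454 0.377 ] root [0.5669 0.3927] tip [0.4899 0.3364] len 0.095 uv ends [125. 193.] [143. 219.]
top [106 208  19  27  68] ctr [0.4853 0.4202] yaw all 35.3 flat 38.6 ctr [0.5024 0.4324] root [0.5238 0.4475] tip [0.4462 0.3925] len 0.095 uv ends [106. 208.] [124. 234.]
side plate [0.6377 0.4882] [0.132 0.147] 36.9
top plate [0.7112 0.3273] [0.145 0.504] 23.1
```

View pics/t12h.png

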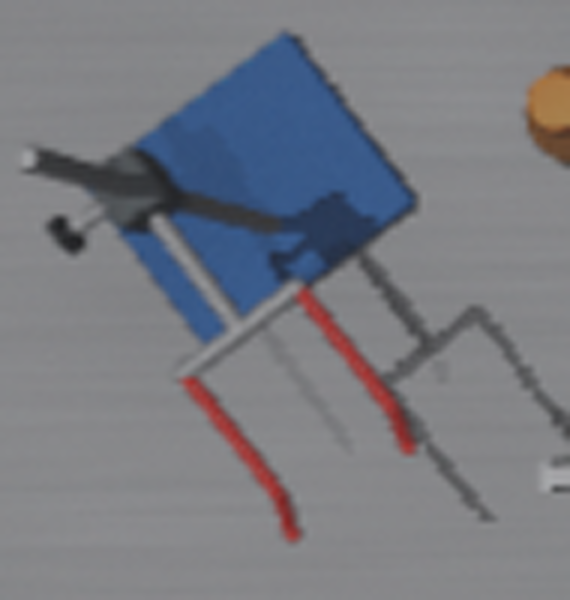

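View pics/s12h.png

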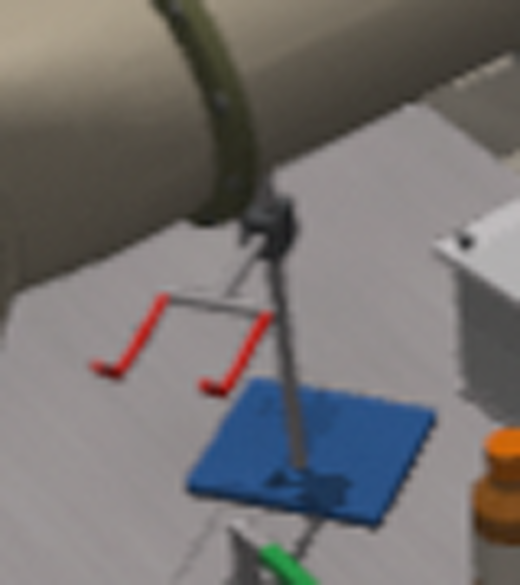

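Run:
```python
from h import *
r=[tri(a,b) for a,b in(((190,120),(106,208)),((206,123),(125,193)))]
t=[tri(a,b) for a,b in(((180,132),(124,234)),((197,135),(143,219)))]
print("roots",r);print("tips",t)
R0=(r[0][0]+r[1][0])/2;T0=(t[0][0]+t[1][0])/2;v=R0-T0;print("mid",R0,T0,np.degrees(np.arctan2(v[1],v[0])),np.linalg.norm(v[:2]))
# prong top height by depth; flat parts
D={"side":np.load("pics/s12.npz"),"top":np.load("pics/t12.npz")}
ps=np.radians(38.3)
for n in D:
    Q=cloud(n,D[n]["d"]);m=cv2.inRange(hsv(D[n]["p"]),(0,110,50),(7,255,255))|cv2.inRange(hsv(D[n]["p"]),(172,110,50),(179,255,255))
    k=(m>0)&(Q[...,2]>.19)&(Q[...,2]<.26)&(Q[...,1]>.3)&(Q[...,1]<.5)
    q=Q[k];X=q[:,:2]@[np.cos(ps),np.sin(ps)];Y=q[:,:2]@[-np.sin(ps),np.cos(ps)]
    print(n,len(q),"X",np.percentile(X,[1,99]).round(4),"Y groups",np.median(Y[Y<np.median(Y)]).round(4),np.median(Y[Y>np.median(Y)]).round(4))
    for a in np.arange(.62,.73,.01):
        s=abs(X-a)<.005
        if s.sum():print("  ",a.round(2),s.sum(),np.median(q[s,2]).round(4))
```

```text
roots [(array([0.52243074, 0.4444782 , 0.22422717]), np.float64(0.0006767502069024246)), (array([0.5661309 , 0.39000286, 0.22100162]), np.float64(5.789840609207207e-05))]
tips [(array([0.44580934, 0.38746108, 0.23332375]), np.float64(0.0011697036631481022)), (array([0.48946053, 0.33232277, 0.23172151]), np.float64(0.0027069589700550083))]
mid [0.54428082 0.41724053 0.2226144 ] [0.46763494 0.35989193 0.23252263] 36.80486951687714 0.09572592739815727
side 53 X [0.5921 0.6913] Y groups -0.0408 0.0279
   0.62 4 0.2142
   0.63 5 0.2155
   0.64 6 0.2147
   0.65 5 0.2182
   0.66 5 0.2172
   0.67 5 0.2162
   0.68 6 0.2202
   0.69 3 0.2201
top 134 X [0.59   0.6859] Y groups -0.0425 0.0273
   0.62 14 0.2122
   0.63 15 0.2134
   0.64 14 0.2125
   0.65 12 0.214
   0.66 16 0.2149
   0.67 14 0.2163
   0.68 15 0.2171
   0.69 3 0.218
```

Run:
```python
from h import *
P,y=tote()
q,z=tool(y,0);g=np.array([P[0],P[1],.165])+z*PZ
SY=np.radians(38.3);SX=np.array([np.cos(SY),np.sin(SY),0]);S=np.array([.4955,.381,0])
qs,_=tool(SY,0)
for nm,pp,qq in(("g",g,q),("lift",g+[0,0,.12],q),("pre",S-.1*SX+[0,0,.275-PZ],qs),("over",S+[0,0,.275-PZ],qs),("seat",S+[0,0,.222-PZ],qs)):
    a=arm.inverse_kinematics(pp,qq);print(nm,pp.round(3),None if a is None else a.round(2))
arm.move_ptp(g+[0,0,.12],q);st("above")
p,d=snap("side","s13");crop(p,(160,60,320,250),3.1,"pics/s13.png")
```

```text
bar [0.4753 0.1977 0.1723] gap 0.0023 yaw top/side [2.2 2.2] len 0.102 0.108 px 87 139
g [0.475 0.198 0.146] [-0.23  0.22 -0.25  1.78  0.06  1.15 -0.47]
lift [0.475 0.198 0.266] [-0.24  0.14 -0.24  1.6   0.03  1.4  -0.45]
pre [0.417 0.319 0.256] [-0.35  0.18 -0.42  1.59  0.08  1.39 -0.11]
over [0.496 0.381 0.256] [-0.44  0.4  -0.38  1.31  0.15  1.45 -0.14]
seat [0.496 0.381 0.203] [-0.43  0.43 -0.38  1.4   0.16  1.35 -0.15]
above t 47.5 tcp [0.4765 0.1964 0.2668] F [ 0.7  0.2 -0.1] op 85.4
```

View pics/s13.png

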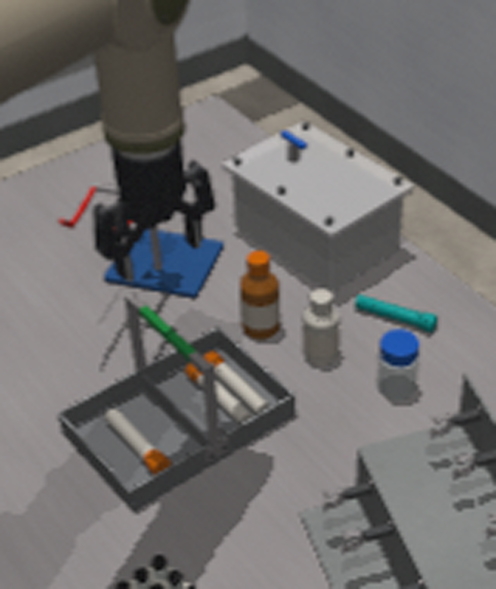

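Run:
```python
from h import *
y=np.radians(2.1);q,z=tool(y,0);g=np.array([.4753,.1977,.165])+z*PZ
arm.line_to(g,frame=q,v=.1);st("at")
arm.close_gripper(100);st("closed")
arm.line_to(g+[0,0,.11],v=.08);o=st("lifted");print(o["moment"].round(2))
p,d=snap("side","s14");crop(p,(160,60,320,250),3.1,"pics/s14.png")
```

```text
at t 48.9 tcp [0.4757 0.1979 0.147 ] F [0.3 0.2 0.4] op 86.0
closed t 49.6 tcp [0.4755 0.1978 0.1466] F [-0.4 -1.2  2.9] op 10.1
lifted t 51.1 tcp [0.475  0.1976 0.2556] F [-0.1 -0.1 -4.9] op 10.2
[-0.05  0.09 -0.04]
```

View pics/s14.png

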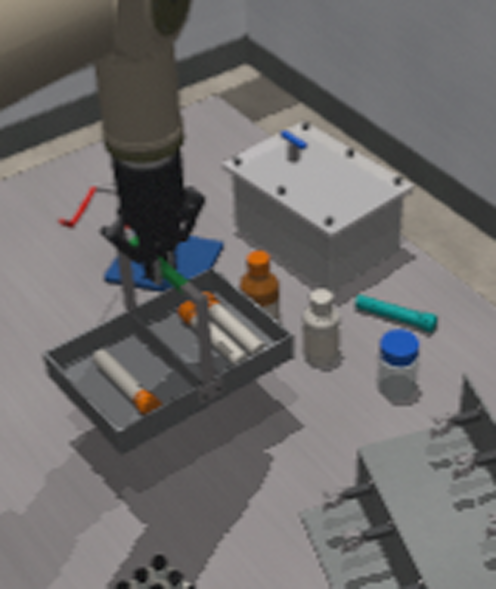

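```bash
cat >> h.py <<'E'
SY=np.radians(38.3);SX=np.array([np.cos(SY),np.sin(SY),0]);S=np.array([.4955,.381,0])
qs,_=tool(SY,0)
E
python3 - <<'E'
from h import *
arm.line_to(S-.1*SX+[0,0,.280-PZ],frame=qs,v=.08);st("pre")
p,d=snap("side","s15");crop(p,(130,60,290,220),3.7,"pics/s15.png")
p,d=snap("top","t15");crop(p,(60,130,260,290),3.6,"pics/t15.png")
E
```

```text
pre t 53.0 tcp [0.4173 0.3185 0.2613] F [ 0.1  1.1 -5.2] op 10.0
```

View pics/s15.png

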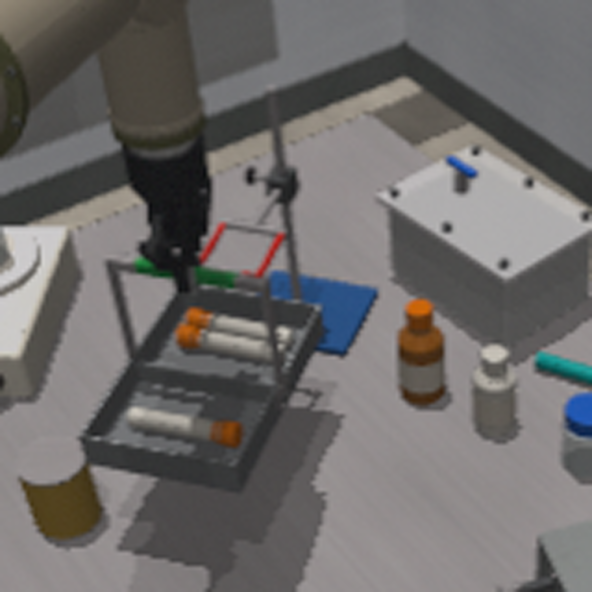

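View pics/t15.png

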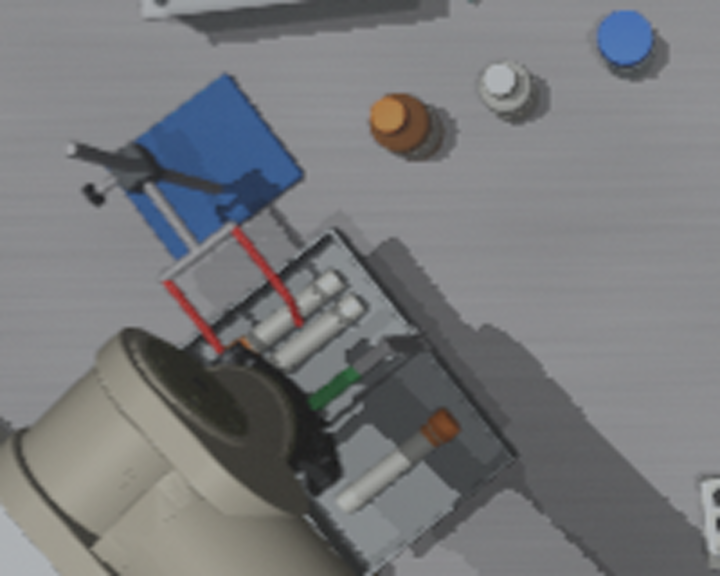

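Run:
```python
from h import *
arm.line_to(S-.03*SX+[0,0,.280-PZ],v=.06);st("over tips")
arm.line_to(S+.002*SX+[0,0,.280-PZ],v=.06);st("over seat")
p,d=snap("side","s16");crop(p,(130,60,290,220),3.7,"pics/s16.png")
p,d=snap("top","t16");crop(p,(60,130,260,290),3.6,"pics/t16.png")
```

```text
over tips t 54.4 tcp [0.4717 0.3623 0.2614] F [-0.3 -0.2 -5.1] op 10.0
over seat t 55.1 tcp [0.4969 0.3823 0.2611] F [ 0.   1.1 -5. ] op 9.7
```

View pics/s16.png

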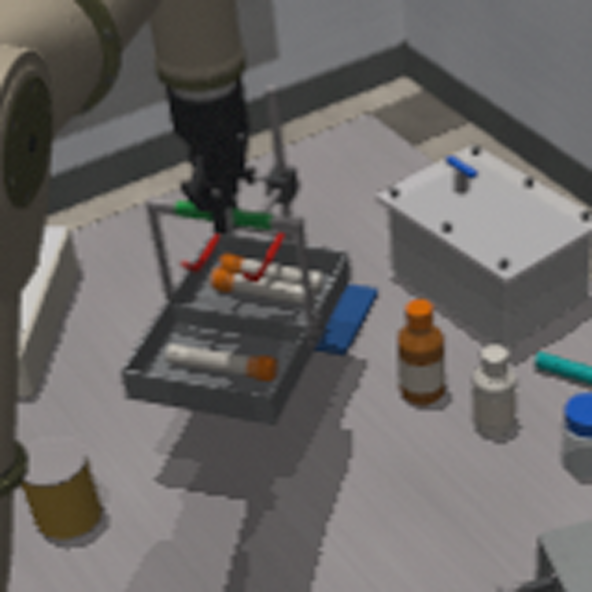

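View pics/t16.png

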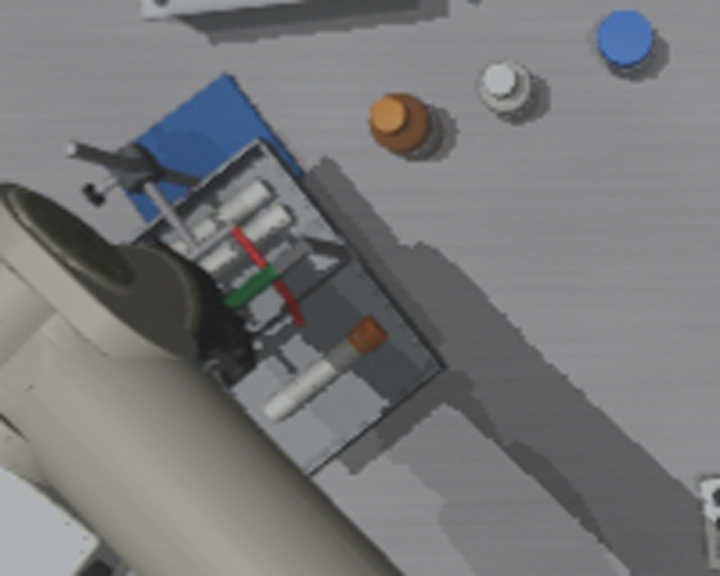

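Run:
```python
from h import *
b=S+.002*SX
for z in(.25,.235,.228,.225,.2235,.222,.2205,.219,.2175,.216):
    arm.line_to(b+[0,0,z-PZ],v=.04);o=st(f"bar z {z}")
    if o["contact_force"][2]>-1.5: break
p,d=snap("side","s17");crop(p,(130,60,290,220),3.7,"pics/s17.png")
```

```text
bar z 0.25 t 56.1 tcp [0.4972 0.3824 0.2316] F [-0.3  0.4 -5.3] op 9.9
bar z 0.235 t 56.6 tcp [0.497  0.3821 0.216 ] F [ 0.3 -0.4 -4.6] op 10.5
bar z 0.228 t 56.9 tcp [0.4969 0.382  0.2088] F [ 0.3 -0.3 -5.7] op 10.3
bar z 0.225 t 57.2 tcp [0.497  0.3821 0.2061] F [ 0.3  0.6 -4.8] op 10.2
bar z 0.2235 t 57.4 tcp [0.4971 0.3822 0.2047] F [-0.7  0.4 -5.4] op 10.2
bar z 0.222 t 57.7 tcp [0.4972 0.3824 0.2036] F [ 0.3  0.4 -4. ] op 10.2
bar z 0.2205 t 57.9 tcp [0.4973 0.3825 0.2034] F [-2.  -2.3  4.6] op 9.9
```

View pics/s17.png

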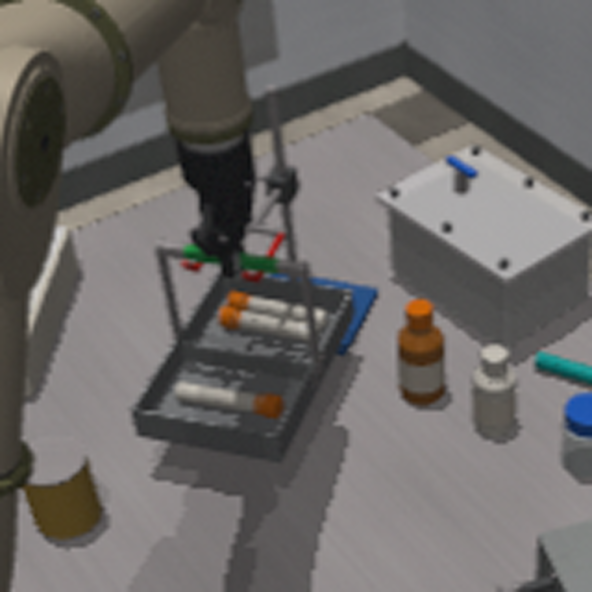

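The force went from -5 N to +4.6 N at bar height 0.222 m, so the bar is on the prongs at the expected height. The red tips stand in front of it in the picture. Releasing.

Run:
```python
from h import *
arm.release();st("rel")
o=arm.observe()["tool_pos"]
arm.line_to(o+[0,0,.10],v=.06);st("up")
for k in range(3):
    p,d=snap("side",f"s18_{k}");c,a,b,n=greenrect(p);print(c.round(2),n);arm.dwell(.5)
crop(p,(130,60,290,220),3.7,"pics/s18.png")
```

```text
rel t 58.7 tcp [0.497  0.3822 0.2017] F [0.6 0.4 0. ] op 85.2
up t 60.5 tcp [0.497  0.3821 0.3014] F [ 0.7 -0.3  0.1] op 85.2
[191.65 129.3 ] 97
[191.73 129.29] 96
[191.65 129.3 ] 97
```

View pics/s18.png

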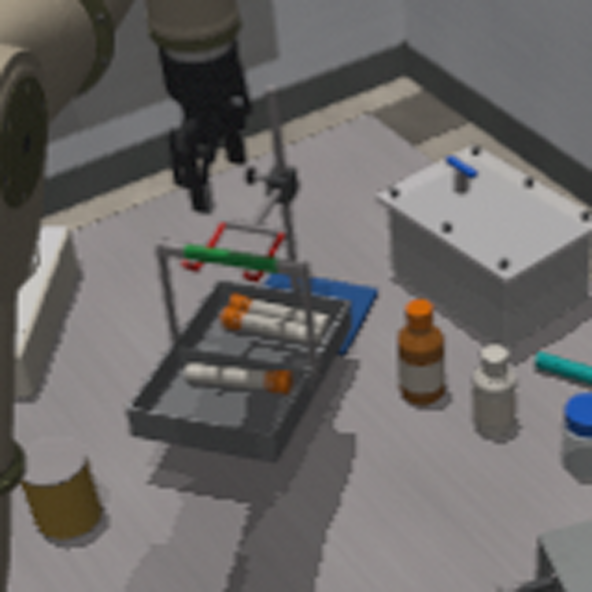

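It hangs still with a slight tilt, and the lone tube has rolled to the partition. Now moving clear to check tilt, bystanders and rack.

Run:
```python
from h import *
o=arm.observe()["tool_pos"]
arm.line_to(o+[-.06,-.05,.10],v=.15);st()
arm.move_ptp([.45,-.02,.42],tool(0,0)[0]);arm.dwell(1);st()
ps,ds=snap("side","s19");pt,dt=snap("top","t19")
crop(ps,(130,60,290,220),3.7,"pics/s19.png");crop(pt,(60,90,420,290),2.2,"pics/t19.png")
P,y=tote(ps=ps,pt=pt)
# tray tilt: plane fit of tray floor pts
Q=cloud("top",dt).reshape(-1,3);r=Q[:,:2]-P[:2];X=r@[np.cos(SY),np.sin(SY)];Y=r@[-np.sin(SY),np.cos(SY)]
k=(abs(X)<.15)&(abs(Y)<.07)&(Q[:,2]>.03)&(Q[:,2]<.125)
for a in np.arange(-.15,.16,.02):
    s=k&(abs(X-a)<.01);
    if s.sum()>3: print(a.round(2),s.sum(),np.percentile(Q[s,2],[20,50]).round(3))
Q0=np.load("pics/top0.npz")["p"]
for nm,b in(("amber",(158,148,186,178)),("white",(190,143,212,165)),("jar",(222,130,246,154)),("blue tube",(368,180,420,210))):
    x0,y0,x1,y1=b;print(nm,np.abs(Q0[y0:y1,x0:x1].astype(int)-pt[y0:y1,x0:x1]).mean().round(2))
```

```text
t 63.2 tcp [0.4372 0.3322 0.4006] F [-0.  -0.   0.2] op 85.3
 t 65.5 tcp [ 0.45 -0.02  0.42] F [-0.1 -0.  -0.3] op 85.2
bar [0.4969 0.3824 0.2257] gap 0.0 yaw top/side [38.3 37.1] len 0.106 0.106 px 104 165
-0.15 70 [0.071 0.082]
-0.13 224 [0.067 0.07 ]
-0.11 253 [0.065 0.067]
-0.09 249 [0.063 0.066]
-0.07 250 [0.062 0.064]
-0.05 265 [0.06  0.063]
-0.03 245 [0.076 0.082]
-0.01 219 [0.059 0.068]
0.01 218 [0.055 0.058]
0.03 48 [0.054 0.057]
0.05 217 [0.053 0.055]
0.07 261 [0.065 0.073]
0.09 195 [0.053 0.069]
0.11 227 [0.062 0.072]
0.15 25 [0.05  0.081]
amber 0.8
white 0.7
jar 0.75
blue tube 1.51
```

View pics/s19.png

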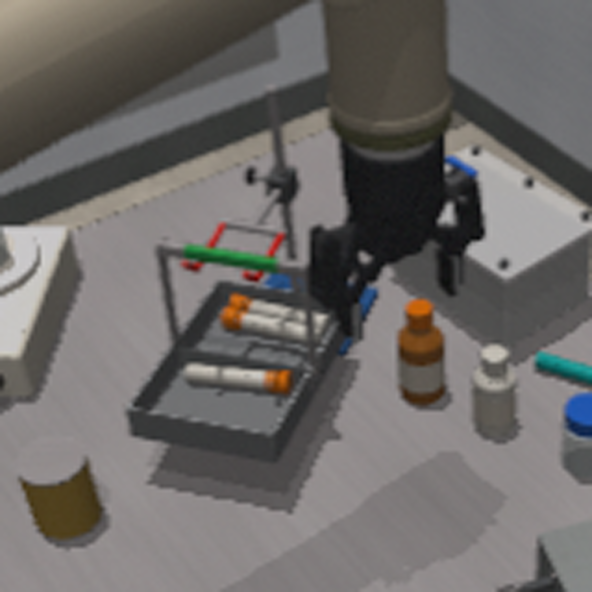

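View pics/t19.png

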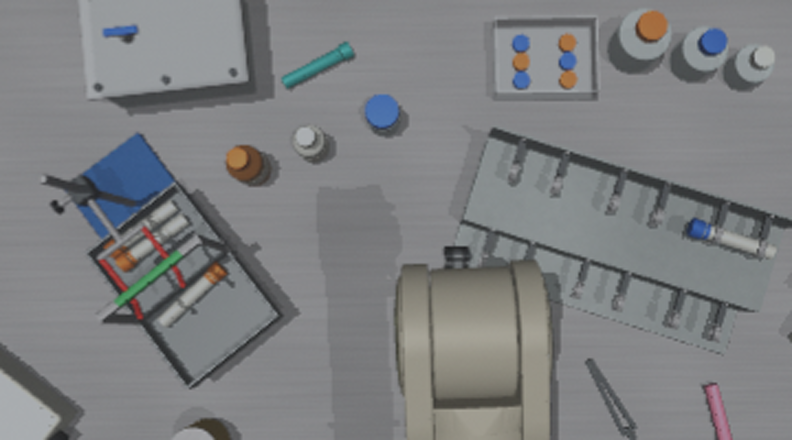

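The tote hangs still at about 4° tilt, with three tubes in it and both prongs under the bar. The blue tube and the bystanders are unchanged. Handing in.

Run:
```python
from h import *
p,d=snap("side");print(greenrect(p)[0],st()["t"]);arm.close_job()
```

```text
t 65.6 tcp [ 0.45 -0.02  0.42] F [ 0.2  0.6 -0.5] op 85.3
[191.86275 129.23529] 65.6333
the job is handed in; nothing more can be done
```

The job is handed in at 65.6 s: all three orange-capped tubes are in the tote, and the tote hangs on the forked hook with both prongs under the bar. I snapped the tubes forward out of the upper-left, upper-middle and lower-left holders and laid two in the far bay and one in the near bay while the tote stood on the bench.

**Last checks:**
- **Hanging:** the bar's position in the picture did not change between views taken a few seconds apart. The bar settled on the prongs at 0.222 m, as expected.
- **Left alone:** the blue tube, both bottles and the jar look unchanged from the first picture. The arm stood well clear with no contact force.

**What was not perfect:**
- **Tilt:** the tote hangs about 4° off level because of the two-to-one split, and the lone tube rolled to the partition.
- **Tote moved:** around the time the third tube was laid, the tote slid about 19 mm on the bench. That was either the opening finger or the announced knock. I measured it again before lifting.

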